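Clamp a tube in the fixture with a U-bolt

TASK

Slide the aluminium tube along its vee rests until its end butts against the fixture's end stop. Then take the wider of the two U-bolts from the wooden rack, straddle the tube with it, find the two holes of the spring-loaded cross plate by feel and press it home, both legs through the holes and its bow resting on the tube, and let go. Work gently, never forcing anything, and leave everything else on the bench as it is.

Things in the scene. Friction and masses are not known exactly. Their poses are not given: they have to be found in the camera images.
- fixture: Steel clamping fixture screwed to the bench; origin under the centre of its 130 x 320 x 10 mm base, z up, y along the tube towards the end stop. Two grey vee rests (20 mm long, at y = -65 and +85 mm, tops at z = 77) carry the tube, axis at x = 0, z = 79 mm. End stop: upright plate 70 mm wide, faces at y = 130 and 144, top at z = 116. Pushes over 40 N do damage.
- plate_zone (a point): Point of the fixture at x = y = 0, z = 55 mm: top level of a steel cross plate (116 x 72 x 14 mm) under the tube, with two 10.5 mm through holes at x = -23 and +23 mm. Someone clamped the plate by hand: its holes lie anywhere within 16 mm of y = 0, either way, which no reading tells. It stands on springs: about 5 N starts it down, 1.2 N per mm more, 8 mm at most.
- catch_level (a point): Point of the fixture at x = y = 0, z = 32 mm, under the plate: from here down two spring catches rub on the outer sides of the legs. Pushing the legs on from here takes roughly 5 to 15 N; they do not drop the last 14 mm by themselves.
- stop_face (a point): Point on the inner (-y) face of the end stop where the tube's axis meets it, 79 mm above the bench; axes as the fixture's.
- tube: Loose plain aluminium tube, 34 mm outside diameter, 260 mm long, about 0.3 kg, lying in the vee rests; origin at its middle on its axis, y along its axis, +y end towards the stop. It starts 20 to 50 mm short of the stop. Its last 30 mm at the -y end can be gripped from above, staying clear of the rear rest all the way.
- tube_end (a point): Centre of the tube's end face that must butt against the end stop.
- ubolt: The wider U-bolt, 8 mm steel rod, about 0.3 kg, legs down astride the rack. Origin midway between leg tips, z up to the bow, x from leg to leg, y through the thickness (either way round). Leg axes at x = -23, +23 mm, tips flat, chamfered 1 mm, inside of the bow at z = 78, steel grip lug on the bow 30 (x) by 16 mm (y), z = 82 to 126. Home on the tube, the origin is 18 mm over the fixture's.
- ubolt_small: The narrower U-bolt, of the same kind, legs only 35 mm apart (axis to axis); it also hangs on the rack and must stay there. Origin midway between the leg tips, axes as for the other; lug 30 x 16 mm from z = 76.5 to 120.5 mm.
- rack: Fixed wooden rack; origin under the centre of its 90 x 240 x 14 mm base, y along its upright beam (24 mm thick, rounded top at z = 112 mm). The two U-bolts hang astride the beam about 110 mm apart, in either order.
- tap_wrench: Loose straight steel tap wrench, 220 mm long, 28 mm hub, lying; origin under its hub. Bystander.
- hammer: Loose hammer, lying. Bystander.
- driver: Loose screwdriver, lying. Bystander.
- oil: Loose grey oil bottle, 54 mm across, 130 mm tall, upright; origin under its base. Bystander.
- collar: Loose steel shaft collar, 48 mm across, 22 mm high, lying flat between fixture and rack. Bystander.
- offcut: Loose aluminium block 60 x 40 x 30 mm. Bystander.

How it is judged:
By the outcome, as a careful person would: the job done as asked, in the order asked, and still so for the second after the job is handed in, with the robot touching nothing.
It also fails if it takes over 72 s, if anything falls off the work surface, if the arm or the gripper's body presses on something with over 40 N, if the wrist force passes 120 N, or if a joint passes its speed limit or range.

ROBOT

A 6-joint arm with a two-finger parallel gripper is mounted at the origin on the work surface. World frame = base frame: x ahead of the robot, y to its left, z up, the work surface at z = 0. Lengths are in m, angles in rad, forces in N, time in s.
With the tool pointing down it reaches from about 0.35 to 0.775 m from the base axis. Payload 5.5 kg.
Tool frame: the origin (TCP) lies at the very end of the fingers, on their centre line; the grasp point (between the pads) lies 19 mm behind it; y points along the fingers, z is the direction in which the jaws open and shut, and the axes are right-handed (so a half turn about y gives the same grasp; the last joint's range is limited). The gripper opens to 85 mm and grips with 20 to 120 N. Pads are 22 mm wide; open, the fingers measure 114 mm over their backs; the gripper's body (76 mm by 85 mm) begins 54 mm behind the grasp point. The pads swing forward as they close: fully open they stand 13 mm farther back than shut.
Start: joints at [1.031, 0.313, 0.046, 1.304, 0, 1.431], TCP at [0.224, 0.53, 0.231] pointing down, gripper open.
Joint ranges: [-2.76, 2.76], [-0.86, 1.69], [-1.03, 1.26], [-2.2, 2.34], [-1.47, 1.5], [-3.14, 3.14]. Speed limits (rad/s): [2.57, 2.57, 3.14, 3.14, 3.14, 3.14].

INTERFACE

Orientations are given as a 3x3 rotation matrix whose columns are the frame's x, y, z axes.
In Python, from cell import manip gives the robot as it stands. The module is installed in compiled form; this text tells all that it offers.
- The arm moves only by the tool drive_tool, never from a script. Its argument "rows" is a list of rows, each a list of 7 numbers: the closure in counts, from 0 (fully open) to 255 (shut), then the shift along the tool's x, y, z in m, then the turn, a rotation vector about the tool's x, y, z in rad. In form: [[fingers, x, y, z, wx, wy, wz], ...]. A call has 1 to 8 rows; each row is the pose to reach, as a shift and turn from the pose commanded when the call began, along the tool's axes at that moment; what a row does not reach only later rows make up. A row lasts 1/10 s, in which the tool goes at most 50 mm and 8.59 degrees, less where a joint would pass 70% of its speed; a pose out of reach is approached as far as the arm can. A call with a gripper value outside its range is refused whole. The fingers move at their own pace and stop on an object; "grip_force" is the grip in N (left out, the last holds). Time passes only in rows, so rows that repeat a pose let the fingers close. It gives the time, the measured TCP pose, the force and the opening at its end, in the units of the state.
- manip.get_obs(): the state, without advancing time (a new reading comes with each control period).
- manip.read_camera(name): name is "scene" or "top" or "wrist"; returns a dict with "frame" (384x512x3 uint8, red, green, blue), "range_z" (384x512 float32, m along the optical axis (not along the pixel's ray), 0 where there is no reading), "intrinsics" (3x3 intrinsics, pixels), "extrinsics" (4x4, takes a point from camera to world coordinates). Camera axes: x right, y up, looking along -z (the intrinsics and any distortion apply to the point x, -y, -z); pixel columns grow to the right and rows downward; lengths in m; the calibration is good to about 2 mm. A picture is of the moment at which its call begins.
- manip.hand_in(): hands the job in, once; it reports no verdict.
Trained networks look in the newest picture that a camera, given by its name, has taken for a name from the list of things; names that differ only in an ending like _2 or _b are one class to them, and where a whole thing is asked for, a point or a joint stands for the part that bears it (a point fixed in the world has none). Each returns a list of dicts, best first, with "confidence" (0 to 1); they miss things now and then, are a little off and sometimes report something else, mostly with a low value. They report only what shows in the picture. A call takes as long as a camera call.
- manip.recognise(target, camera): "position" ([x, y, z] in m, in the coordinates of the camera as it stood for that picture, good to about 4 mm: the middle of the surface that is visible of it).
- manip.cut_out(target, camera): "region" (384x512 bool, what is visible of it).
- manip.place_of(target, camera): "position" ([x, y, z] in m, in the coordinates of the camera as it stood for that picture, good to about 4 mm: a listed point, or the origin of a listed thing).
The state is a dict: "t": time; "joint_positions": joint angles; "joint_vel": joint speeds; "effort": joint torques, N m; "ee_pos": TCP position; "ee_rot": TCP orientation; "wrist_force": force on the tool from outside, world axes, zero at the start; "moment": the same for the moment, N m; "width": opening from 0.0 (shut) to 1.0 (fully open).
Only numpy, scipy, OpenCV 4.12 (cv2) and the standard library are available. Lean on these libraries where they do the work, as an engineer would, in place of code of your own. Each camera call takes 0.05 s, during which the arm holds its last target.

## Working session

There is one attempt and no reset: what is moved stays moved. The work goes in short steps, Python scripts to look and compute and a tool call to move; the robot and the scene stay as the last step left them, time stands still between calls to the robot, and variables do not carry over. Pictures are saved under pics/ and viewed, and the job is handed in when it is done.

Besides the shell and the picture viewer there is one more tool, called as name(argument=value, ...) on one line, values as JSON. drive_tool: Moves the arm, as the interface text tells. Its arguments: {"type":"object","properties":{"rows":{"type":"array"},"grip_force":{"type":"number"}},"required":["rows"]}

```bash
mkdir -p pics; cat > h.py <<'E'
import numpy as np, cv2
from cell import manip
def shot(name, fn):
    d=manip.read_camera(name); cv2.imwrite('pics/'+fn, cv2.cvtColor(d['frame'],cv2.COLOR_RGB2BGR))
    return d
def cloud(d):
    z=d['range_z']; K=d['intrinsics']; h,w=z.shape
    u,v=np.meshgrid(np.arange(w),np.arange(h))
    x=(u-K[0,2])/K[0,0]*z; y=(v-K[1,2])/K[1,1]*z
    P=np.stack([x,-y,-z],-1)
    E=d['extrinsics']
    W=P@E[:3,:3].T+E[:3,3]; W[z==0]=np.nan
    return W
def tow(d,p): return d['extrinsics'][:3,:3]@np.array(p)+d['extrinsics'][:3,3]
E
python3 - <<'E'
from h import *
np.set_printoptions(precision=4,suppress=True)
o=manip.get_obs(); print({k:np.round(v,4) for k,v in o.items()})
for c in ('top','scene'):
    d=shot(c,c+'0.png'); np.savez(c+'0.npz',**d)
    print(c,d['extrinsics'],d['intrinsics'])
    for n in ['fixture','plate_zone','stop_face','tube','tube_end','ubolt','ubolt_small','rack','collar','oil','tap_wrench','offcut','hammer','driver']:
        r=manip.place_of(n,c)
        print(n,[(round(q['confidence'],2),np.round(tow(d,q['position']),4)) for q in r[:2]])
E
```

```text
{'t': np.float64(0.0), 'joint_positions': array([1.0314, 0.314 , 0.045 , 1.3036, 0.    , 1.4312]), 'joint_vel': array([ 0.0001,  0.0004, -0.0002,  0.0002, -0.0005,  0.0007]), 'effort': array([  0.0002, -48.0625,  29.8534,   0.0196,  -0.0002,  -0.    ]), 'ee_pos': array([0.2236, 0.5292, 0.2304]), 'ee_rot': array([[ 0.9211, -0.001 ,  0.3892],
       [-0.3892, -0.0016,  0.9211],
       [-0.0003, -1.    , -0.0019]]), 'wrist_force': array([-0.4379, -0.5547, -0.3785]), 'moment': array([-0.0214,  0.0168,  0.0015]), 'width': np.float64(1.0009)}
top [[-0.0276  0.9863 -0.1624  0.3589]
 [-0.9996 -0.0268  0.0073 -0.0036]
 [ 0.0029  0.1625  0.9867  1.3143]
 [ 0.      0.      0.      1.    ]] [[347.7367   0.     254.0548]
 [  0.     347.7367 195.6054]
 [  0.       0.       1.    ]]
fixture [(0.86, array([ 0.5694, -0.1697, -0.0029])), (0.17, array([ 0.3668, -0.4487,  0.0022]))]
plate_zone [(0.55, array([ 0.5651, -0.172 ,  0.0531])), (0.42, array([ 0.5674, -0.198 ,  0.0786]))]
stop_face [(0.94, array([ 0.5742, -0.0404,  0.0817])), (0.35, array([ 0.5269,  0.2853, -0.0002]))]
tube [(0.63, array([ 0.56
[... 925 characters left out ...]
e [(0.8, array([ 0.5631, -0.1721,  0.0545]))]
stop_face [(0.68, array([ 0.5709, -0.0361,  0.0819]))]
tube [(0.62, array([ 0.568 , -0.199 ,  0.0781]))]
tube_end [(0.71, array([ 0.57  , -0.0698,  0.0802]))]
ubolt [(0.52, array([0.5723, 0.3025, 0.0318]))]
ubolt_small [(0.6, array([0.4698, 0.2733, 0.0366]))]
rack [(0.62, array([0.5246, 0.2851, 0.0027]))]
collar [(0.62, array([ 0.4362,  0.1086, -0.0023]))]
oil [(0.83, array([0.6211, 0.4063, 0.0022]))]
tap_wrench [(0.82, array([ 0.7615, -0.1924,  0.0022]))]
offcut [(0.72, array([0.6223, 0.4078, 0.0006])), (0.53, array([ 0.6551,  0.0951, -0.0024]))]
hammer [(0.63, array([0.7391, 0.1444, 0.0014]))]
driver [(0.72, array([ 0.3639, -0.4492,  0.002 ]))]
```

View pics/top0.png

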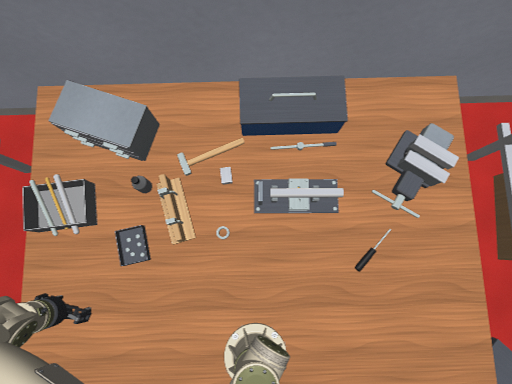

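View pics/scene0.png

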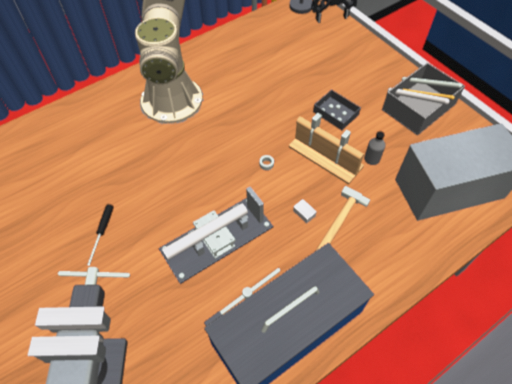

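The top view shows the fixture at about (297,195) with the tube lying on it and the stop at its left (261,190). The rack is at (175,208), with U-bolts at (163,190) and (171,220). Next I'll measure axes and lug positions from the clouds.

```bash
python3 - <<'E'
from h import *
np.set_printoptions(precision=4,suppress=True)
for c in ('top','scene'):
    d=dict(np.load(c+'0.npz')); W=cloud(d); P=W.reshape(-1,3); P=P[~np.isnan(P[:,0])]
    m=(abs(P[:,0]-.568)<.05)&(P[:,1]>-.37)&(P[:,1]<-.06)&(P[:,2]>.08)&(P[:,2]<.105)
    Q=P[m]; top=Q[Q[:,2]>np.percentile(Q[:,2],50)]
    l=cv2.fitLine(top[:,:2].astype(np.float32),cv2.DIST_HUBER,0,.001,.001).ravel()
    print(c,'tube',len(Q),l,np.degrees(np.arctan2(-l[0]*np.sign(l[1]),abs(l[1]))),'y range',Q[:,1].min(),Q[:,1].max(),'ztop',np.percentile(Q[:,2],95))
    m=(abs(P[:,0]-.57)<.06)&(abs(P[:,1]+.035)<.04)&(P[:,2]>.108)&(P[:,2]<.125); S=P[m]
    print('stop top',len(S),S.mean(0),S.min(0),S.max(0))
    m=(abs(P[:,0]-.525)<.08)&(abs(P[:,1]-.285)<.13)&(P[:,2]>.10)&(P[:,2]<.119); S=P[m]
    l=cv2.fitLine(S[:,:2].astype(np.float32),cv2.DIST_HUBER,0,.001,.001).ravel()
    print('beam',len(S),l,S.mean(0))
    m=(abs(P[:,0]-.525)<.12)&(abs(P[:,1]-.285)<.1)&(P[:,2]>.13)&(P[:,2]<.2); S=P[m]
    for s in (S[S[:,0]>.53],S[S[:,0]<.53]):
        if len(s): print('lug',len(s),s.mean(0),s.min(0),s.max(0)); t=s[s[:,2]>s[:,2].max()-.008]; print('   top',len(t),t.mean(0))
    img=d['frame']; 
d=dict(np.load('scene0.npz')); cv2.imwrite('pics/sc_rack.png',cv2.resize(cv2.cvtColor(d['frame'],cv2.COLOR_RGB2BGR)[90:190,270:400],None,fx=5,fy=5,interpolation=cv2.INTER_CUBIC))
E
```

```text
top tube 664 [ 0.0119  0.9999  0.569  -0.1941] -0.68031156 y range -0.330866355586794 -0.07309531376874406 ztop 0.09836351987431206
stop top 80 [ 0.5728 -0.0355  0.1161] [ 0.5375 -0.0419  0.1084] [ 0.6077 -0.0294  0.1235]
beam 250 [0.9664 0.257  0.5239 0.2797] [0.5239 0.2797 0.1093]
lug 63 [0.5748 0.2944 0.1546] [0.565  0.2806 0.1323] [0.5867 0.3113 0.1647]
   top 39 [0.5759 0.2956 0.1599]
lug 59 [0.4722 0.267  0.1556] [0.4625 0.2523 0.13  ] [0.4819 0.2834 0.164 ]
   top 44 [0.4727 0.2691 0.1599]
scene tube 1072 [ 0.0266  0.9996  0.5684 -0.2002] -1.5257115 y range -0.3285649017593899 -0.06827468550534271 ztop 0.09926419491762874
stop top 129 [ 0.5735 -0.0337  0.1166] [ 0.5361 -0.0414  0.1084] [ 0.6071 -0.0252  0.1245]
beam 328 [0.9665 0.2565 0.5292 0.2814] [0.5292 0.2814 0.1099]
lug 96 [0.5782 0.2954 0.1525] [0.5658 0.2827 0.1312] [0.5886 0.3171 0.1664]
   top 46 [0.5762 0.298  0.1615]
lug 98 [0.4753 0.2688 0.1513] [0.4634 0.2542 0.1315] [0.4846 0.2877 0.1672]
   top 34 [0.4735 0.2706 0.1621]
```

View pics/sc_rack.png

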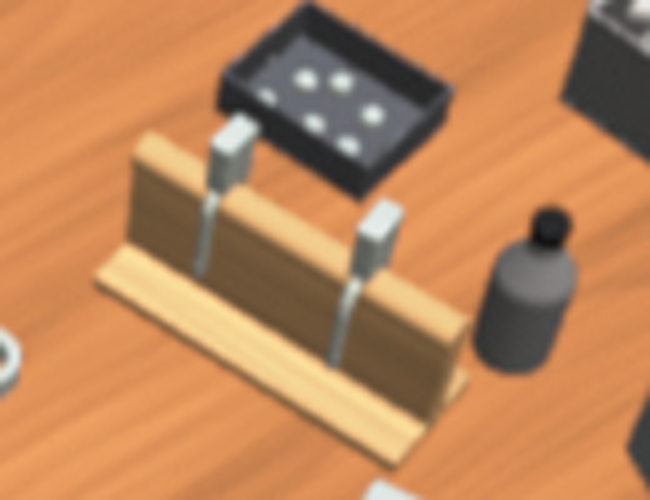

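```bash
cat >> h.py <<'E'
from scipy.spatial.transform import Rotation as Ro
def yawR(deg):
    # tool z (jaw) at world yaw deg, tool y down
    a=np.radians(deg); z=np.array([np.cos(a),np.sin(a),0]); y=np.array([0,0,-1.]); x=np.cross(y,z)
    return np.stack([x,y,z],1)
def rel(p,R,p0=None,R0=None):
    o=manip.get_obs()
    p0=o['ee_pos'] if p0 is None else np.array(p0); R0=o['ee_rot'] if R0 is None else R0
    s=R0.T@(np.array(p)-p0); w=Ro.from_matrix(R0.T@R).as_rotvec()
    return np.round(np.r_[s,w],4)
def st():
    o=manip.get_obs(); z=o['ee_rot'][:,2]
    print('t',round(float(o['t']),2),'p',np.round(o['ee_pos'],4),'jawyaw',round(float(np.degrees(np.arctan2(z[1],z[0]))),2),'ydir',np.round(o['ee_rot'][:,1],4),'F',np.round(o['wrist_force'],2),'M',np.round(o['moment'],2),'w',round(float(o['width']),3),'q',np.round(o['joint_positions'],2))
E
python3 - <<'E'
from h import *
print(rel([.568,-.20,.32],yawR(88.5)))
E
```

```text
[ 6.010e-01 -8.870e-02 -5.382e-01 -1.000e-04 -3.736e-01  0.000e+00]
```

drive_tool(rows=[[255, 0.6, -0.09, -0.54, 0, -0.374, 0], [255, 0.6, -0.09, -0.54, 0, -0.374, 0], [255, 0.6, -0.09, -0.54, 0, -0.374, 0], [255, 0.6, -0.09, -0.54, 0, -0.374, 0], [255, 0.6, -0.09, -0.54, 0, -0.374, 0], [255, 0.6, -0.09, -0.54, 0, -0.374, 0], [255, 0.6, -0.09, -0.54, 0, -0.374, 0], [255, 0.6, -0.09, -0.54, 0, -0.374, 0]], grip_force=60)

```text
t: 2.3
ee_pos: [0.3912, 0.1719, 0.2758]
ee_rot: [[1.0, 0.001, 0.026], [-0.026, 0.0, 1.0], [0.001, -1.0, 0.0]]
wrist_force: [1.3, 0.3, 0.8]
width: -0.004
```

```bash
python3 - <<'E'
from h import *
st(); print(rel([.568,-.20,.32],yawR(88.5)))
E
```

```text
t 2.3 p [0.3912 0.1719 0.2758] jawyaw 88.54 ydir [ 1.2e-03  4.0e-04 -1.0e+00] F [1.26 0.26 0.8 ] M [-0.   -0.04 -0.01] w -0.004 q [ 0.23  0.01 -0.21  1.35  0.    0.25]
[ 0.1863 -0.0441 -0.3673 -0.0004  0.0006  0.0012]
```

drive_tool(rows=[[255, 0.18, -0.044, -0.36, 0, 0, 0], [255, 0.18, -0.044, -0.36, 0, 0, 0], [255, 0.18, -0.044, -0.36, 0, 0, 0], [255, 0.18, -0.044, -0.36, 0, 0, 0], [255, 0.18, -0.044, -0.36, 0, 0, 0], [255, 0.18, -0.044, -0.36, 0, 0, 0], [255, 0.18, -0.044, -0.36, 0, 0, 0], [255, 0.18, -0.044, -0.36, 0, 0, 0]])

```text
t: 3.1
ee_pos: [0.5599, -0.1885, 0.319]
ee_rot: [[1.0, 0.001, 0.026], [-0.026, -0.0, 1.0], [0.001, -1.0, -0.0]]
wrist_force: [1.2, 0.7, 0.3]
width: 0.0
```

```bash
python3 - <<'E'
from h import *
st(); d=shot('wrist','w1.png'); np.savez('w1.npz',**d); print(d['extrinsics'],d['intrinsics'])
for n in ['plate_zone','stop_face','tube_end']:
    print(n,[(round(q['confidence'],2),np.round(tow(d,q['position']),4)) for q in manip.place_of(n,'wrist')[:2]])
E
```

```text
t 3.1 p [ 0.5599 -0.1885  0.319 ] jawyaw 88.5 ydir [ 7.e-04 -0.e+00 -1.e+00] F [1.18 0.67 0.27] M [ 0.   -0.1  -0.01] w 0.0 q [-0.46  0.34  0.3   1.53  0.   -0.43]
[[ 2.69080010e-02 -9.64091127e-01 -2.64204954e-01  4.93428227e-01]
 [ 9.99637655e-01  2.57607134e-02  7.80672649e-03 -1.87130931e-01]
 [-7.20287656e-04 -2.64319284e-01  9.64434963e-01  4.61750727e-01]
 [ 0.00000000e+00  0.00000000e+00  0.00000000e+00  1.00000000e+00]] [[269.03637761   0.         249.58034335]
 [  0.         269.03637761 195.22720811]
 [  0.           0.           1.        ]]
plate_zone [(0.73, array([ 0.5687, -0.1719,  0.054 ]))]
stop_face [(0.31, array([ 0.5695, -0.1706,  0.0544]))]
tube_end [(0.75, array([ 0.5685, -0.0703,  0.076 ])), (0.39, array([ 0.5673, -0.1719,  0.056 ]))]
```

View pics/w1.png

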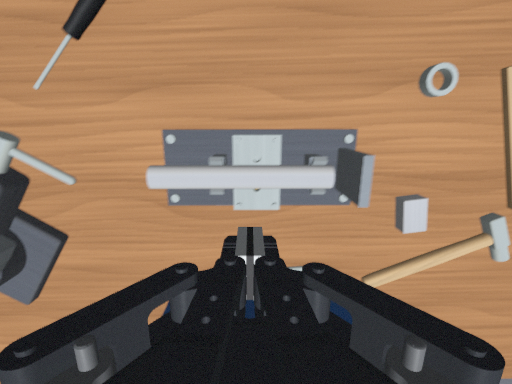

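Wrist view: tube spans (148,177)–(335,177), the stop is at (355,178), and the plate is at (257,172). It looks parallel to the picture axis. I'll fit it precisely.

```bash
cat > fx.py <<'E'
from h import *
def fit(d):
    W=cloud(d); P=W.reshape(-1,3); P=P[~np.isnan(P[:,0])]
    m=(abs(P[:,0]-.568)<.035)&(P[:,1]>-.37)&(P[:,1]<-.055)&(P[:,2]>.083)&(P[:,2]<.105); Q=P[m]
    # circle-section fit: axis x = a+b*y, z=c+e*y, radius 17
    from scipy.optimize import least_squares
    f=lambda t: np.hypot(Q[:,0]-t[0]-t[1]*(Q[:,1]+.17),Q[:,2]-t[2]-t[3]*(Q[:,1]+.17))-.017
    r=least_squares(f,[.568,0,.079,0],loss='soft_l1',f_scale=.001)
    print('tube axis x@y=-.17',r.x[0],'yawdeg',90-np.degrees(np.arctan(r.x[1])),'z',r.x[2:],'rms',np.std(r.fun),len(Q),'yrange',np.percentile(Q[:,1],[0,1,99,100]))
    return P
E
python3 - <<'E'
from fx import *
np.set_printoptions(precision=4,suppress=True)
for f in ('w1','top0','scene0'):
    d=dict(np.load(f+'.npz')); P=fit(d)
    m=(abs(P[:,0]-.57)<.06)&(abs(P[:,1]+.035)<.04)&(P[:,2]>.112)&(P[:,2]<.122); S=P[m]
    if len(S)>10:
        r=cv2.minAreaRect((S[:,:2]*1000).astype(np.float32)); print('stop top',r, S[:,2].mean())
    # base top
    m=(abs(P[:,0]-.57)<.09)&(abs(P[:,1]+.17)<.18)&(P[:,2]>.006)&(P[:,2]<.014); S=P[m]
    r=cv2.minAreaRect((S[:,:2]*1000).astype(np.float32)); print('base',r,S[:,2].mean())
E
```

```text
tube axis x@y=-.17 0.5699866188655719 yawdeg 88.5892900487176 z [ 0.0792 -0.0008] rms 0.0006495356743330082 4143 yrange [-0.3307 -0.3283 -0.0736 -0.0705]
stop top ((573.5173950195312, -34.77357482910156), (15.306695938110352, 69.45852661132812), 88.02574157714844) 0.11592903955367097
base ((569.9574584960938, -171.69534301757812), (320.50799560546875, 128.6817169189453), 88.45292663574219) 0.01038263970442422
tube axis x@y=-.17 0.5700210994326949 yawdeg 88.67729990437157 z [ 0.0791 -0.0006] rms 0.0018877034134235904 652 yrange [-0.3309 -0.3292 -0.0736 -0.0731]
stop top ((573.42236328125, -35.5639762878418), (10.639121055603027, 68.54043579101562), 88.31208038330078) 0.11611979582952693
base ((571.09765625, -174.790771484375), (174.37330627441406, 352.5360412597656), 1.3289048671722412) 0.010045294761138038
tube axis x@y=-.17 0.5677443890725276 yawdeg 88.59628313718275 z [0.0803 0.0017] rms 0.002101273470794541 1014 yrange [-0.3286 -0.3269 -0.071  -0.0683]
stop top ((571.6519165039062, -32.87205505371094), (14.87573528289795, 71.1220932006836), 88.3754653930664) 0.11704635825248273
base ((569.7612915039062, -170.42799377441406), (179.466552734375, 358.4862365722656), 0.31350523233413696) 0.010664817256717255
```

```bash
python3 - <<'E'
from h import *
R=yawR(88.55)
print(rel([.5655,-.362,.16],R)); print(rel([.5655,-.362,.067],R))
E
```

```text
[ 0.0112  0.1574 -0.1744 -0.001  -0.0027 -0.0014]
[ 0.0114  0.2504 -0.1745 -0.001  -0.0027 -0.0014]
```

drive_tool(rows=[[255, 0.01, 0.04, -0.06, 0, -0.003, 0], [255, 0.011, 0.06, -0.105, 0, -0.003, 0], [255, 0.011, 0.08, -0.15, 0, -0.003, 0], [255, 0.011, 0.12, -0.174, 0, -0.003, 0], [255, 0.011, 0.165, -0.174, 0, -0.003, 0], [255, 0.011, 0.21, -0.174, 0, -0.003, 0], [255, 0.011, 0.25, -0.174, 0, -0.003, 0], [255, 0.011, 0.25, -0.174, 0, -0.003, 0]])

```text
t: 4.1
ee_pos: [0.5616, -0.3555, 0.0621]
ee_rot: [[1.0, -0.01, 0.021], [-0.021, 0.009, 1.0], [-0.01, -1.0, 0.008]]
wrist_force: [-0.5, 1.1, -0.2]
width: 0.004
```

```bash
python3 - <<'E'
from h import *
st(); d=shot('wrist','w2.png')
E
```

```text
t 4.1 p [ 0.5616 -0.3555  0.0621] jawyaw 88.77 ydir [-0.01    0.0086 -0.9999] F [-0.55  1.07 -0.16] M [ 0.03  0.03 -0.01] w 0.004 q [-0.69  0.58  0.04  1.04  0.   -0.66]
```

View pics/w2.png

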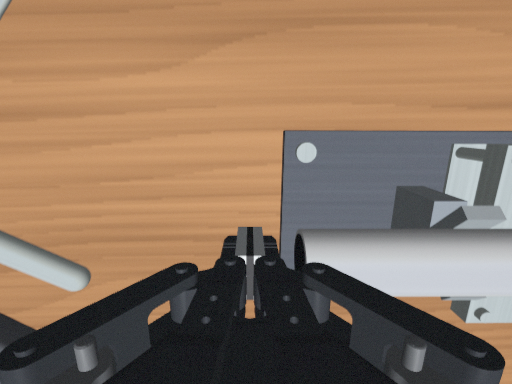

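drive_tool(rows=[[255, 0.003, -0.003, 0.006, 0, 0, 0], [255, 0.003, -0.004, 0.012, 0, 0, 0], [255, 0.003, -0.004, 0.017, 0, 0, 0], [255, 0.003, -0.004, 0.022, 0, 0, 0], [255, 0.003, -0.004, 0.027, 0, 0, 0], [255, 0.003, -0.004, 0.03, 0, 0, 0]])

```text
t: 4.75
ee_pos: [0.5714, -0.3332, 0.0757]
ee_rot: [[1.0, 0.005, 0.023], [-0.023, -0.007, 1.0], [0.005, -1.0, -0.007]]
wrist_force: [0.7, -6.2, 4.1]
width: -0.001
```

```bash
python3 - <<'E'
from h import *
st(); d=shot('wrist','w3.png')
E
```

```text
t 4.75 p [ 0.5714 -0.3332  0.0757] jawyaw 88.66 ydir [ 0.0046 -0.0067 -1.    ] F [ 0.75 -6.17  4.09] M [-1.25 -0.09 -0.01] w -0.001 q [-0.65  0.55  0.02  1.03 -0.   -0.62]
```

View pics/w3.png

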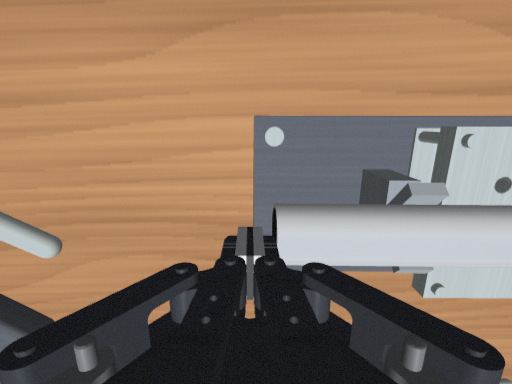

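drive_tool(rows=[[255, 0, 0, 0, 0, 0, 0], [255, 0, 0, 0, 0, 0, 0], [255, 0, 0, 0, 0, 0, 0]])

```text
t: 5.1
ee_pos: [0.5712, -0.3329, 0.0752]
ee_rot: [[1.0, 0.004, 0.024], [-0.023, -0.005, 1.0], [0.004, -1.0, -0.005]]
wrist_force: [0.6, -4.6, 3.7]
width: -0.003
```

```bash
python3 - <<'E'
from h import *
st()
E
```

```text
t 5.1 p [ 0.5712 -0.3329  0.0752] jawyaw 88.65 ydir [ 0.0042 -0.0051 -1.    ] F [ 0.58 -4.55  3.66] M [-0.9  -0.12 -0.05] w -0.003 q [-0.65  0.55  0.02  1.04 -0.   -0.62]
```

drive_tool(rows=[[255, 0, 0, -0.006, 0, 0, 0], [255, -0.005, 0.004, -0.006, 0, 0, 0], [255, -0.006, 0.008, -0.006, 0, 0, 0], [255, -0.006, 0.009, -0.006, 0, 0, 0], [255, -0.006, 0.009, -0.006, 0, 0, 0], [255, -0.006, 0.009, -0.006, 0, 0, 0]])

```text
t: 5.7
ee_pos: [0.5633, -0.3362, 0.0633]
ee_rot: [[1.0, -0.0, 0.023], [-0.023, 0.001, 1.0], [-0.0, -1.0, 0.001]]
wrist_force: [-0.2, 0.6, -0.1]
width: -0.0
```

```bash
python3 - <<'E'
from fx import *
st(); d=shot('wrist','w4.png'); fit(d)
E
```

```text
t 5.7 p [ 0.5633 -0.3362  0.0633] jawyaw 88.7 ydir [-4.e-04  5.e-04 -1.e+00] F [-0.23  0.57 -0.06] M [-0.05 -0.02 -0.03] w -0.0 q [-0.66  0.56  0.    1.01  0.   -0.64]
tube axis x@y=-.17 0.5688428236786225 yawdeg 89.34487891747716 z [ 0.07781974 -0.01681528] rms 0.0016855482830554996 13072 yrange [-0.3542157  -0.34488304 -0.21403089 -0.20780158]
```

View pics/w4.png

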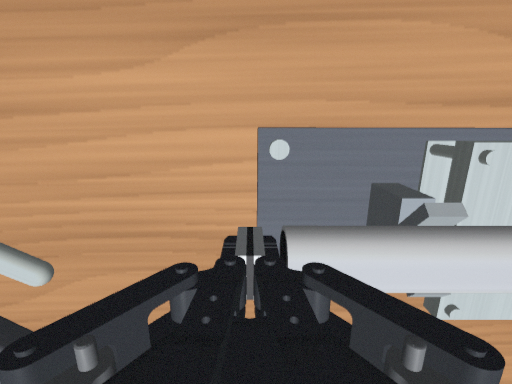

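drive_tool(rows=[[255, 0.002, -0.003, 0.004, 0, 0, 0], [255, 0.002, -0.003, 0.008, 0, 0, 0], [255, 0.002, -0.003, 0.012, 0, 0, 0], [255, 0.002, -0.003, 0.016, 0, 0, 0], [255, 0.002, -0.003, 0.02, 0, 0, 0], [255, 0.002, -0.003, 0.023, 0, 0, 0], [255, 0.002, -0.003, 0.025, 0, 0, 0]])

```text
t: 6.45
ee_pos: [0.5665, -0.3145, 0.0674]
ee_rot: [[1.0, 0.001, 0.024], [-0.024, -0.006, 1.0], [0.001, -1.0, -0.006]]
wrist_force: [-0.9, -14.1, -1.9]
width: -0.0
```

```bash
python3 - <<'E'
from fx import *
st(); d=shot('top','t1.png'); fit(d); d=shot('wrist','w5.png');
E
```

```text
t 6.45 p [ 0.5665 -0.3145  0.0674] jawyaw 88.62 ydir [ 0.001  -0.0064 -1.    ] F [ -0.86 -14.06  -1.9 ] M [-2.66  0.14 -0.  ] w -0.0 q [-0.63  0.54 -0.02  1.01 -0.   -0.6 ]
tube axis x@y=-.17 0.5701413816980473 yawdeg 88.96250145107554 z [ 0.07934719 -0.00192545] rms 0.0020162821545157577 562 yrange [-0.29374253 -0.28512145 -0.05568722 -0.05526871]
```

View pics/w5.png

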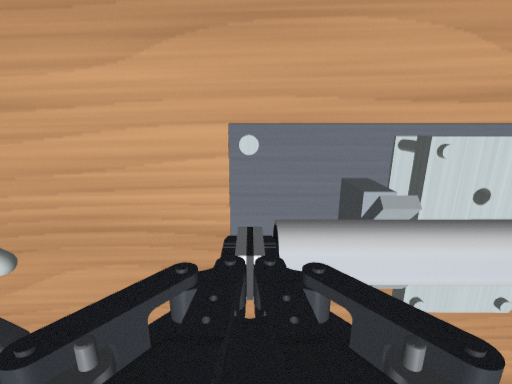

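drive_tool(rows=[[255, 0, 0, 0.002, 0, 0, 0], [255, 0, 0, 0.004, 0, 0, 0], [255, 0, 0, 0.006, 0, 0, 0]])

```text
t: 6.85
ee_pos: [0.5679, -0.3145, 0.069]
ee_rot: [[1.0, 0.004, 0.028], [-0.027, -0.017, 0.999], [0.004, -1.0, -0.017]]
wrist_force: [-2.0, -28.5, -0.7]
width: -0.003
```

```bash
python3 - <<'E'
from fx import *
st()
E
```

```text
t 6.85 p [ 0.5679 -0.3145  0.069 ] jawyaw 88.42 ydir [ 0.0037 -0.0167 -0.9999] F [ -1.97 -28.51  -0.7 ] M [-5.2   0.28 -0.07] w -0.003 q [-0.62  0.53 -0.03  1.   -0.01 -0.6 ]
```

Twenty-eight newtons with no motion suggests it's butted, because my mask cut the reading at -0.055. Backing off now, then checking.

drive_tool(rows=[[255, 0, 0, -0.004, 0, 0, 0], [255, 0, 0, -0.008, 0, 0, 0], [255, 0, 0, -0.014, 0, 0, 0], [255, 0, 0, -0.03, 0, 0, 0], [255, 0, -0.03, -0.03, 0, 0, 0], [255, 0, -0.08, -0.03, 0, 0, 0]])

```text
t: 7.45
ee_pos: [0.5631, -0.3345, 0.1429]
ee_rot: [[1.0, -0.007, 0.023], [-0.023, 0.006, 1.0], [-0.007, -1.0, 0.006]]
wrist_force: [1.1, -0.6, -0.7]
width: -0.0
```

```bash
sed -i 's/<-.055)/<-.02)/' fx.py; python3 - <<'E'
from fx import *
st(); d=shot('top','t2.png'); P=fit(d); 
cv2.imwrite('pics/t2c.png',cv2.resize(cv2.imread('pics/t2.png')[150:240,230:360],None,fx=5,fy=5,interpolation=cv2.INTER_CUBIC))
d=shot('scene','s2.png'); P=fit(d)
cv2.imwrite('pics/s2c.png',cv2.resize(cv2.imread('pics/s2.png')[180:290,150:290],None,fx=5,fy=5,interpolation=cv2.INTER_CUBIC))
E
```

```text
t 7.45 p [ 0.5631 -0.3345  0.1429] jawyaw 88.67 ydir [-0.0069  0.0059 -1.    ] F [ 1.06 -0.62 -0.67] M [-0.05 -0.04  0.04] w -0.0 q [-0.66  0.51  0.13  1.2   0.   -0.64]
tube axis x@y=-.17 0.5698894997980681 yawdeg 88.64368685464495 z [ 0.07929654 -0.00211433] rms 0.0024507516997321053 652 yrange [-0.30241807 -0.29977539 -0.04482996 -0.03299622]
tube axis x@y=-.17 0.567731331386648 yawdeg 88.66551513691532 z [0.08029125 0.00381116] rms 0.0029857337316079213 1030 yrange [-0.2998017  -0.29788553 -0.03835477 -0.03783266]
```

View pics/t2c.png

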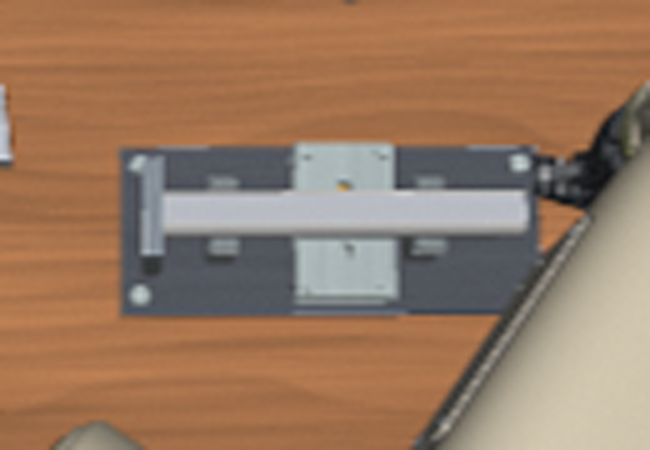

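View pics/s2c.png

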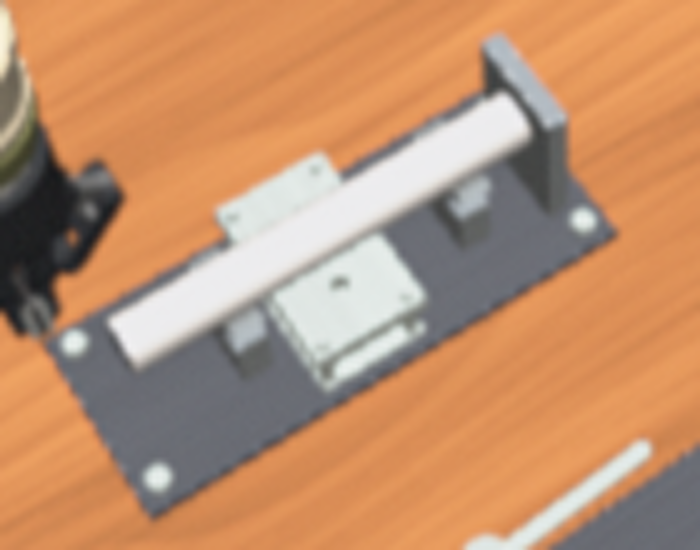

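```bash
python3 - <<'E'
from h import *
R=yawR(88.55)
print(rel([.636,-.17,.165],R))
E
```

```text
[ 0.0636 -0.0116  0.1698  0.0063  0.0026  0.0093]
```

drive_tool(rows=[[255, 0.02, -0.02, 0.05, 0, 0, 0], [255, 0.04, -0.02, 0.1, 0, 0, 0], [255, 0.06, -0.02, 0.145, 0, 0, 0], [255, 0.065, -0.02, 0.168, 0, 0, 0], [255, 0.065, -0.02, 0.17, 0, 0, 0], [255, 0.065, -0.02, 0.17, 0, 0, 0], [255, 0.065, -0.02, 0.17, 0, 0, 0]])

```text
t: 8.25
ee_pos: [0.6341, -0.1681, 0.1665]
ee_rot: [[1.0, -0.0, 0.023], [-0.023, -0.0, 1.0], [-0.0, -1.0, -0.0]]
wrist_force: [0.2, -0.3, 0.6]
width: -0.001
```

```bash
python3 - <<'E'
from fx import *
st(); d=shot('wrist','w6.png'); P=fit(d); np.savez('w6.npz',**d); print(d['extrinsics'][:3,3])
E
```

```text
t 8.25 p [ 0.6341 -0.1681  0.1665] jawyaw 88.66 ydir [-2.e-04 -2.e-04 -1.e+00] F [ 0.18 -0.28  0.64] M [-0.01  0.    0.  ] w -0.001 q [-0.38  0.49  0.16  1.24 -0.   -0.36]
tube axis x@y=-.17 0.5697591478929883 yawdeg 88.6342550080395 z [0.07926766 0.00171289] rms 0.00315761651684793 15196 yrange [-0.30225692 -0.29860016 -0.04055932 -0.03934127]
[ 0.56782507 -0.16688586  0.309317  ]
```

View pics/w6.png

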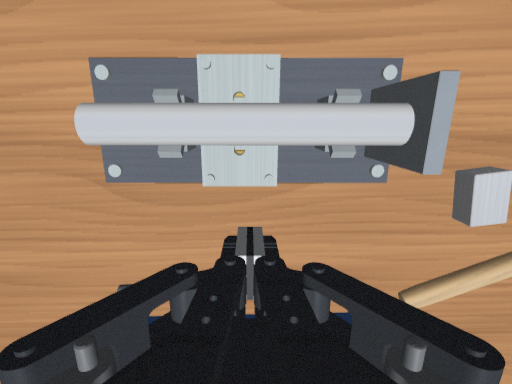

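Tube end butts the stop at (413,125). The plate's two holes show beside the tube at about (239,97) and (240,151). Projecting those pixels onto z = 0.055.

```bash
python3 - <<'E'
from h import *
d=dict(np.load('w6.npz'))
im=cv2.cvtColor(d['frame'],cv2.COLOR_RGB2BGR)
cv2.imwrite('pics/w6c.png',cv2.resize(im[45:195,180:300],None,fx=4,fy=4,interpolation=cv2.INTER_NEAREST))
K=d['intrinsics'];E=d['extrinsics']
def ray(u,v,z):
    r=E[:3,:3]@np.array([(u-K[0,2])/K[0,0],-(v-K[1,2])/K[1,1],-1]); return E[:3,3]+r*(z-E[2,3])/r[2]
f=np.array([.570,-.1717]);a=np.radians(88.55);uy=np.array([np.cos(a),np.sin(a)]);ux=np.array([uy[1],-uy[0]])
for u,v in [(239,97),(240,151),(198,55),(280,55),(202,186),(277,186)]:
    w=ray(u,v,.055); print(u,v,np.round(w,4),'fx',np.round([(w[:2]-f)@ux,(w[:2]-f)@uy],4))
E
```

```text
239 97 [ 0.5464 -0.176   0.055 ] fx [-0.0235 -0.0049]
240 151 [ 0.5941 -0.1767  0.055 ] fx [ 0.0242 -0.0044]
198 55 [ 0.5116 -0.21    0.055 ] fx [-0.0575 -0.0398]
280 55 [ 0.5133 -0.1397  0.055 ] fx [-0.0575  0.0306]
202 186 [ 0.6269 -0.2147  0.055 ] fx [ 0.058  -0.0416]
277 186 [ 0.6286 -0.142   0.055 ] fx [0.0579 0.0312]
```

View pics/w6c.png

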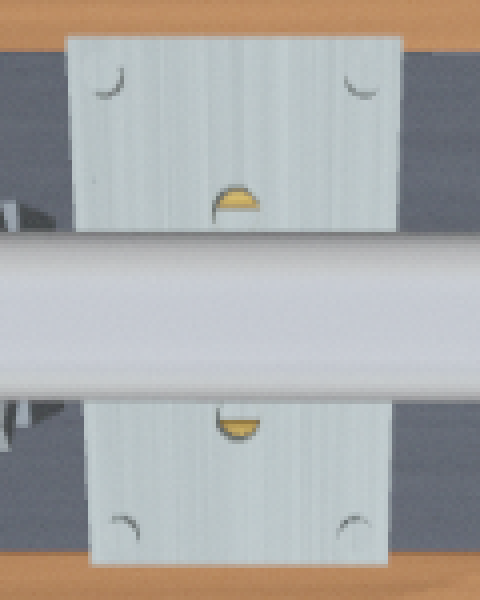

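```bash
python3 - <<'E'
from h import *
R=yawR(14.9)
print(rel([.59,.225,.27],R))
E
```

```text
[-5.3600e-02 -1.0350e-01  3.9230e-01  2.0000e-04  1.2865e+00  0.0000e+00]
```

drive_tool(rows=[[110, -0.02, -0.05, 0.02, 0, 0.14, 0], [110, -0.03, -0.1, 0.06, 0, 0.28, 0], [110, -0.04, -0.104, 0.11, 0, 0.42, 0], [110, -0.05, -0.104, 0.16, 0, 0.56, 0], [110, -0.054, -0.104, 0.21, 0, 0.7, 0], [110, -0.054, -0.104, 0.26, 0, 0.84, 0], [110, -0.054, -0.104, 0.31, 0, 0.98, 0], [110, -0.054, -0.104, 0.355, 0, 1.12, 0]])

```text
t: 9.1
ee_pos: [0.5884, 0.1695, 0.2711]
ee_rot: [[0.412, 0.001, 0.911], [-0.911, 0.0, 0.412], [0.0, -1.0, 0.001]]
wrist_force: [1.4, -0.5, -0.0]
width: 0.568
```

```bash
python3 - <<'E'
from h import *
R=yawR(14.9); st()
print(rel([.59,.225,.27],R))
E
```

```text
t 9.1 p [0.5884 0.1695 0.2711] jawyaw 24.36 ydir [ 1.e-03  1.e-04 -1.e+00] F [ 1.38 -0.47 -0.01] M [ 0.02 -0.02  0.  ] w 0.568 q [ 0.15  0.38  0.24  1.43 -0.    1.3 ]
[-0.0499  0.0011  0.0243 -0.0009  0.1651  0.0003]
```

drive_tool(rows=[[110, -0.035, 0, 0.017, 0, 0.14, 0], [110, -0.035, 0, 0.017, 0, 0.166, 0], [110, -0.035, 0, 0.017, 0, 0.166, 0], [110, -0.035, 0, 0.017, 0, 0.166, 0]])

```text
t: 9.5
ee_pos: [0.5892, 0.2065, 0.2706]
ee_rot: [[0.264, -0.0, 0.965], [-0.965, -0.0, 0.264], [0.0, -1.0, -0.0]]
wrist_force: [-0.2, -0.2, -0.7]
width: 0.564
```

```bash
python3 - <<'E'
from h import *
st(); d=shot('wrist','w7.png'); np.savez('w7.npz',**d); print(d['extrinsics'][:3,3])
for n in ['ubolt','ubolt_small']:
    print(n,[(round(q['confidence'],2),np.round(tow(d,q['position']),4)) for q in manip.place_of(n,'wrist')[:2]])
E
```

```text
t 9.5 p [0.5892 0.2065 0.2706] jawyaw 15.28 ydir [-1.e-04 -4.e-04 -1.e+00] F [-0.21 -0.18 -0.73] M [ 0.02 -0.01  0.05] w 0.564 q [ 0.21  0.41  0.28  1.44 -0.    1.51]
[0.57195364 0.27048402 0.41337052]
ubolt [(0.56, array([0.5788, 0.2958, 0.0346]))]
ubolt_small [(0.71, array([0.4747, 0.2692, 0.0406]))]
```

View pics/w7.png

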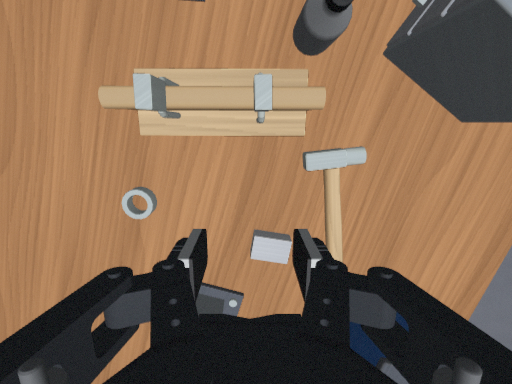

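```bash
python3 - <<'E'
from h import *
np.set_printoptions(precision=4,suppress=True)
d=dict(np.load('w7.npz')); W=cloud(d); P=W.reshape(-1,3); P=P[~np.isnan(P[:,0])]
m=(abs(P[:,0]-.525)<.12)&(abs(P[:,1]-.285)<.1)
P=P[m]
S=P[(P[:,2]>.100)&(P[:,2]<.118)]
l=cv2.fitLine(S[:,:2].astype(np.float32),cv2.DIST_HUBER,0,.001,.001).ravel(); ang=np.degrees(np.arctan2(l[1],l[0])); print('beam yaw',ang,len(S),S[:,2].max())
S=P[(P[:,2]>.1535)]
v=l[:2];n=np.array([-v[1],v[0]])
T=np.c_[(P[:,:2]-l[2:])@v,(P[:,:2]-l[2:])@n,P[:,2]]
print('beam lateral',[(np.percentile(T[(T[:,2]>.10)&(T[:,2]<.118)][:,1],[1,50,99]))])
for s in (1,-1):
    t=T[(T[:,2]>.152)&(np.sign(T[:,0]+.0)==s)]
    if s==1: t=t
    r=cv2.minAreaRect((t[:,:2]*1000).astype(np.float32)); c=np.median(t,0)
    print('lug',len(t),r,'ztop',np.median(t[:,2]), 'bounds',t.min(0),t.max(0))
    cc=np.array(r[0])/1000; print('  world',l[2:]+v*cc[0]+n*cc[1])
    g=T[(T[:,2]>.04)&(T[:,2]<.1)&(abs(T[:,0]-cc[0])<.02)&(abs(T[:,1])>.014)]
    print('  leg',len(g),np.percentile(g,[1,50,99],axis=0) if len(g) else '')
E
```

```text
beam yaw 14.80671 4228 0.11767592192875787
beam lateral [array([-0.019 , -0.    ,  0.0127])]
lug 33899 ((48.04118347167969, -43.30511474609375), (119.10325622558594, 95.4522476196289), 89.56106567382812) ztop 0.3527524112785201 bounds [ 0.     -0.1031  0.1522] [0.0955 0.0163 0.3744]
  world [0.5903 0.2553]
  leg 12 [[ 0.0423 -0.0256  0.0418]
 [ 0.0429 -0.024   0.0939]
 [ 0.0479 -0.0209  0.0993]]
lug 11378 ((-36.620521545410156, -41.696205139160156), (28.317068099975586, 130.32533264160156), 29.4869327545166) ztop 0.34547945410941794 bounds [-0.0693 -0.1007  0.1521] [-0.      0.016   0.3683]
  world [0.5081 0.2352]
  leg 1 [[-0.0566  0.019   0.0965]
 [-0.0566  0.019   0.0965]
 [-0.0566  0.019   0.0965]]
```

```bash
python3 - <<'E'
from h import *
np.set_printoptions(precision=4,suppress=True)
d=dict(np.load('w7.npz')); W=cloud(d); P=W.reshape(-1,3); P=P[~np.isnan(P[:,0])]
P=P[(abs(P[:,0]-.525)<.12)&(abs(P[:,1]-.285)<.1)&(P[:,2]<.175)]
S=P[(P[:,2]>.106)&(P[:,2]<.118)]
l=cv2.fitLine(S[:,:2].astype(np.float32),cv2.DIST_HUBER,0,.001,.001).ravel()
v=l[:2];n=np.array([-v[1],v[0]]); print('yaw',np.degrees(np.arctan2(v[1],v[0])))
T=np.c_[(P[:,:2]-l[2:])@v,(P[:,:2]-l[2:])@n,P[:,2]]
for s in (1,-1):
    t=T[(T[:,2]>.154)&(np.sign(T[:,0]-0)==s)]
    r=cv2.minAreaRect((t[:,:2]*1000).astype(np.float32))
    cc=np.array(r[0])/1000; print('lug',len(t),r,'ztop',np.median(t[:,2]),'world',l[2:]+v*cc[0]+n*cc[1])
    g=T[(T[:,2]>.03)&(T[:,2]<.104)&(abs(T[:,0]-cc[0])<.015)&(abs(T[:,1])>.0135)]
    print('  leg',len(g)); print(np.round(g[:40:2],4))
E
```

```text
yaw 14.905437
lug 656 ((45.444419860839844, 0.800074577331543), (15.248815536499023, 30.202117919921875), 1.2219113111495972) ztop 0.16025126882895124 world [0.5763 0.2977]
  leg 27
[[ 0.0429  0.0258  0.1006]
 [ 0.0471  0.0256  0.1018]
 [ 0.0424 -0.0206  0.1033]
 [ 0.0426 -0.0212  0.0462]
 [ 0.0503 -0.0216  0.1006]
 [ 0.0425 -0.0228  0.0983]
 [ 0.0427 -0.0238  0.0932]
 [ 0.0447 -0.0238  0.102 ]
 [ 0.0479 -0.0238  0.1038]
 [ 0.0433 -0.025   0.068 ]
 [ 0.0447 -0.0249  0.1009]
 [ 0.0469 -0.0249  0.1019]
 [ 0.045  -0.026   0.0925]
 [ 0.0472 -0.026   0.0946]]
lug 711 ((-60.500091552734375, 0.45290374755859375), (29.913042068481445, 16.52374839782715), 86.99176788330078) ztop 0.16014500805747817 world [0.474  0.2701]
  leg 162
[[-0.059   0.0211  0.1015]
 [-0.0578  0.02    0.1022]
 [-0.0584  0.0213  0.0926]
 [-0.0568  0.0195  0.0984]
 [-0.0565  0.0178  0.1034]
 [-0.0564  0.0188  0.0965]
 [-0.0573  0.0203  0.0851]
 [-0.0564  0.0172  0.1005]
 [-0.0568  0.0184  0.0914]
 [-0.0571  0.0197  0.0823]
 [-0.0573  0.0166  0.0976]
 [-0.0566  0.0173  0.0922]
 [-0.0566  0.0183  0.0843]
 [-0.0568  0.0195  0.0752]
 [-0.0573  0.0151  0.1015]
 [-0.0571  0.016   0.0945]
 [-0.057   0.0169  0.0874]
 [-0.0568  0.0179  0.0798]
 [-0.0569  0.019   0.0707]
 [-0.0577  0.0206  0.0584]]
```

```bash
python3 - <<'E'
from h import *
R=yawR(15.3); st()
print(rel([.5763,.2977,.19],R)); print(rel([.5763,.2977,.123],R))
E
```

```text
t 9.65 p [0.5892 0.2065 0.2708] jawyaw 15.22 ydir [ 1.e-04 -0.e+00 -1.e+00] F [ 0.31  0.61 -0.08] M [-0.04 -0.04 -0.01] w 0.569 q [ 0.21  0.41  0.28  1.44 -0.    1.51]
[-0.0914  0.0808  0.0115 -0.0001 -0.0014  0.0001]
[-9.140e-02  1.478e-01  1.150e-02 -1.000e-04 -1.400e-03  1.000e-04]
```

drive_tool(rows=[[110, -0.045, 0.02, 0.006, 0, 0, 0], [110, -0.0915, 0.04, 0.0115, 0, 0, 0], [110, -0.0915, 0.075, 0.0115, 0, 0, 0], [110, -0.0915, 0.08, 0.0115, 0, 0, 0], [110, -0.0915, 0.08, 0.0115, 0, 0, 0], [110, -0.0915, 0.08, 0.0115, 0, 0, 0]])

```text
t: 10.25
ee_pos: [0.5769, 0.2985, 0.1924]
ee_rot: [[0.263, 0.002, 0.965], [-0.965, 0.001, 0.263], [-0.0, -1.0, 0.002]]
wrist_force: [0.3, -0.1, 1.0]
width: 0.568
```

```bash
python3 - <<'E'
from h import *
R=yawR(15.3); st()
print(rel([.5763,.2977,.123],R)); shot('wrist','w8.png')
E
```

```text
t 10.25 p [0.5769 0.2985 0.1924] jawyaw 15.23 ydir [ 1.9e-03  6.0e-04 -1.0e+00] F [ 0.31 -0.1   1.01] M [ 0.03 -0.04  0.02] w 0.568 q [ 0.35  0.47  0.18  1.28 -0.    1.66]
[ 0.0006  0.0694 -0.0009 -0.002  -0.0012 -0.    ]
```

View pics/w8.png

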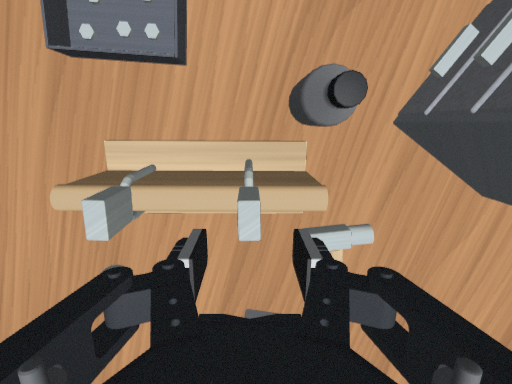

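The lug at (249,213) lies midway between the fingers at (200,265) and (300,265). Descending.

drive_tool(rows=[[110, 0, 0.03, -0.001, 0, 0, 0], [110, 0, 0.055, -0.001, 0, 0, 0], [110, 0, 0.067, -0.001, 0, 0, 0], [110, 0, 0.067, -0.001, 0, 0, 0], [110, 0, 0.067, -0.001, 0, 0, 0]])

```text
t: 10.8
ee_pos: [0.5758, 0.2992, 0.1252]
ee_rot: [[0.264, 0.002, 0.965], [-0.965, 0.001, 0.264], [-0.0, -1.0, 0.002]]
wrist_force: [-0.6, 0.5, 0.4]
width: 0.567
```

```bash
python3 - <<'E'
from h import *
st(); shot('wrist','w9.png')
E
```

```text
t 10.8 p [0.5758 0.2992 0.1252] jawyaw 15.3 ydir [ 1.8e-03  8.0e-04 -1.0e+00] F [-0.57  0.48  0.4 ] M [-0.03 -0.04  0.  ] w 0.567 q [0.36 0.5  0.06 1.13 0.   1.66]
```

View pics/w9.png

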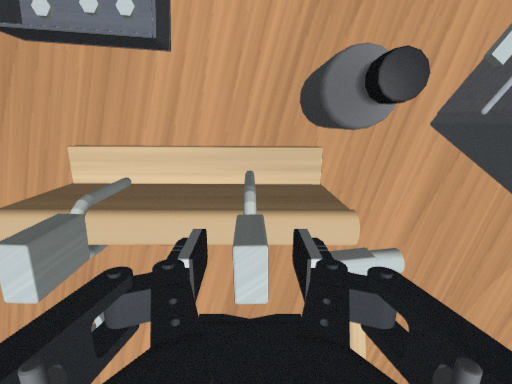

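drive_tool(rows=[[160, 0.001, 0.001, 0, 0, 0, 0], [200, 0.001, 0.001, 0, 0, 0, 0], [255, 0.001, 0.001, 0, 0, 0, 0], [255, 0.001, 0.001, 0, 0, 0, 0], [255, 0.001, 0.001, 0, 0, 0, 0], [255, 0.001, 0.001, 0, 0, 0, 0]], grip_force=90)

```text
t: 11.45
ee_pos: [0.5754, 0.2985, 0.1237]
ee_rot: [[0.265, 0.001, 0.964], [-0.964, 0.0, 0.265], [-0.0, -1.0, 0.002]]
wrist_force: [-1.6, -0.3, 5.1]
width: 0.173
```

```bash
python3 - <<'E'
from h import *
st()
E
```

```text
t 11.45 p [0.5754 0.2985 0.1237] jawyaw 15.34 ydir [ 1.4e-03  4.0e-04 -1.0e+00] F [-1.61 -0.34  5.09] M [-0.18  0.25 -0.07] w 0.173 q [ 0.35  0.5   0.06  1.13 -0.    1.66]
```

drive_tool(rows=[[255, 0, -0.01, 0, 0, 0, 0], [255, 0, -0.03, 0, 0, 0, 0], [255, 0, -0.06, 0, 0, 0, 0], [255, 0, -0.09, 0, 0, 0, 0], [255, 0, -0.12, 0, 0, 0, 0], [255, 0, -0.13, 0, 0, 0, 0], [255, 0, -0.13, 0, 0, 0, 0]])

```text
t: 12.15
ee_pos: [0.5758, 0.2987, 0.254]
ee_rot: [[0.264, 0.003, 0.964], [-0.964, 0.001, 0.264], [-0.0, -1.0, 0.003]]
wrist_force: [0.2, -0.4, -3.3]
width: 0.179
```

```bash
python3 - <<'E'
from h import *
st(); shot('wrist','w10.png'); shot('scene','s10.png'); R=yawR(88.55)
cv2.imwrite('pics/s10c.png',cv2.resize(cv2.imread('pics/s10.png')[30:190,240:440],None,fx=4,fy=4,interpolation=cv2.INTER_CUBIC)[:600,:800])
print(rel([.5697,-.1764,.25],R))
E
```

```text
t 12.15 p [0.5758 0.2987 0.254 ] jawyaw 15.33 ydir [ 0.0026  0.0011 -1.    ] F [ 0.19 -0.44 -3.28] M [ 0.   -0.07 -0.01] w 0.179 q [0.35 0.46 0.31 1.42 0.   1.66]
[ 0.4564  0.0013 -0.1302  0.0019 -1.2778 -0.0013]
```

View pics/w10.png

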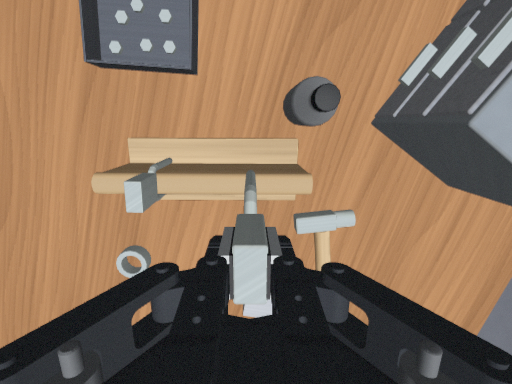

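View pics/s10c.png

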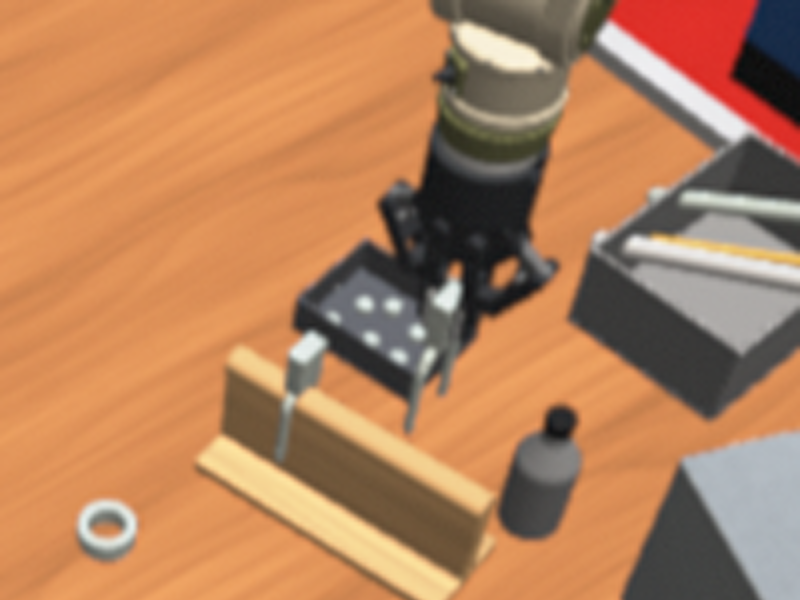

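The wide bolt hangs in the gripper and the small one is still on the rack at (140,190). Moving over to the fixture.

drive_tool(rows=[[255, 0.025, 0, -0.007, 0, -0.07, 0], [255, 0.065, 0, -0.018, 0, -0.19, 0], [255, 0.11, 0, -0.031, 0, -0.32, 0], [255, 0.157, 0, -0.045, 0, -0.45, 0], [255, 0.204, 0, -0.058, 0, -0.58, 0], [255, 0.251, 0, -0.072, 0, -0.71, 0], [255, 0.298, 0, -0.085, 0, -0.84, 0], [255, 0.344, 0, -0.098, 0, -0.97, 0]])

```text
t: 13.05
ee_pos: [0.57, -0.061, 0.2502]
ee_rot: [[0.947, -0.004, 0.322], [-0.322, 0.001, 0.947], [-0.004, -1.0, -0.0]]
wrist_force: [1.4, -0.1, -2.7]
width: 0.177
```

```bash
python3 - <<'E'
from h import *
st()
# remaining from commanded pose
o=manip.get_obs()
p0=np.array([.5758,.2987,.254]); R0=yawR(15.33)
pc=p0+R0@np.array([.344,0,-.098]); Rc=R0@Ro.from_rotvec([0,-.97,0]).as_matrix()
print(pc, rel([.5697,-.1764,.25],yawR(88.55),pc,Rc))
E
```

```text
t 13.05 p [ 0.57   -0.061   0.2502] jawyaw 71.21 ydir [-0.0036  0.0011 -1.    ] F [ 1.42 -0.07 -2.73] M [-0.   -0.13 -0.02] w 0.177 q [-0.25  0.31  0.09  1.35  0.    0.08]
[ 0.57223298 -0.05896923  0.254     ] [ 0.036   0.004  -0.1118  0.     -0.3079  0.    ]
```

drive_tool(rows=[[255, 0.014, 0, -0.045, 0, -0.12, 0], [255, 0.026, 0, -0.08, 0, -0.22, 0], [255, 0.034, 0, -0.105, 0, -0.29, 0], [255, 0.036, 0, -0.112, 0, -0.308, 0], [255, 0.036, 0, -0.112, 0, -0.308, 0], [255, 0.036, 0, -0.112, 0, -0.308, 0]])

```text
t: 13.65
ee_pos: [0.5684, -0.1758, 0.2515]
ee_rot: [[1.0, -0.002, 0.026], [-0.026, 0.002, 1.0], [-0.002, -1.0, 0.002]]
wrist_force: [-0.0, 0.8, -2.4]
width: 0.173
```

```bash
python3 - <<'E'
from h import *
st(); d=shot('wrist','w11.png'); np.savez('w11.npz',**d)
E
```

```text
t 13.65 p [ 0.5684 -0.1758  0.2515] jawyaw 88.53 ydir [-0.0019  0.0016 -1.    ] F [-0.02  0.83 -2.41] M [ 0.07 -0.01 -0.02] w 0.173 q [-0.44  0.35  0.15  1.37  0.   -0.41]
```

View pics/w11.png

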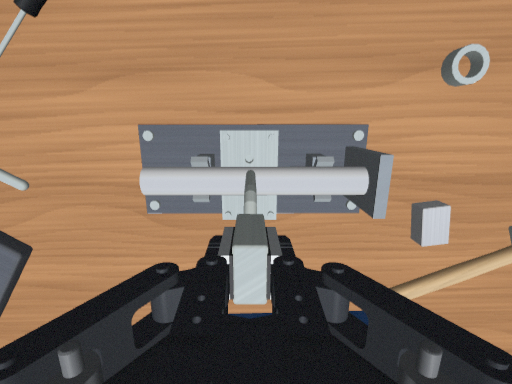

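```bash
python3 - <<'E'
from h import *
np.set_printoptions(precision=4,suppress=True)
for f in ('w11',):
    d=dict(np.load(f+'.npz')); W=cloud(d); o=manip.get_obs()
    T=(W-o['ee_pos'])@o['ee_rot']  # tool coords x,y(down),z
    sub=T[165:225,235:266].reshape(-1,3); sub=sub[(sub[:,1]<.095)&(sub[:,1]>-.03)]
    for a in np.arange(-.02,.095,.01):
        s=sub[(sub[:,1]>=a)&(sub[:,1]<a+.01)]
        if len(s): print(round(a,3),len(s),'x min/med',s[:,0].min(),np.median(s[:,0]),'z',s[:,2].min(),s[:,2].max())
    sub=T[210:305,225:275].reshape(-1,3); s=sub[(sub[:,1]<-.03)&(sub[:,1]>-.05)]
    print('lugtop',s.min(0),s.max(0),np.percentile(s,[2,98],axis=0))
E
```

```text
-0.02 14 x min/med -0.015009339121429597 -0.014864312977466357 z -0.007396222791043167 0.005161069211731118
-0.01 185 x min/med -0.01528939172017326 -0.014744900801780958 z -0.008699203214051862 0.007174302273298319
0.0 137 x min/med -0.01709910790553252 -0.014657189702705683 z -0.00855480783152389 0.006982349987237919
0.01 228 x min/med -0.024584586312939725 -0.019331086177048862 z -0.004303051361128166 0.003198329292857469
0.02 89 x min/med -0.0264971204220359 -0.02469001086491726 z -0.004492306988836517 0.0033610149823665274
0.03 37 x min/med -0.026766232455493654 -0.02630331682815233 z -0.003966157149097495 0.0029105674139139727
0.04 31 x min/med -0.026820809534174116 -0.02610470282136644 z -0.0041644212145511995 0.0031043558156719814
0.05 30 x min/med -0.026811610407648838 -0.02609460244101454 z -0.004317466776743932 0.0032868403028986372
0.06 22 x min/med -0.026842426563862865 -0.026225819787860396 z -0.0036681506380068746 0.003490783036024091
0.07 18 x min/med -0.02682242563809844 -0.026184895026934562 z -0.0037961436723007733 0.0028184592881667307
0.08 16 x min/med -0.02659719937812003 -0.02612381260508445 z -0.0038604893984847677 0.002975011395342412
lugtop [-0.0155 -0.0495 -0.012 ] [ 0.0156 -0.03    0.0103] [[-0.0149 -0.0469 -0.0106]
 [ 0.0138 -0.0314  0.0089]]
```

drive_tool(rows=[[255, 0.001, 0.02, 0, 0, 0, 0], [255, 0.001, 0.04, 0, 0, 0, 0], [255, 0.001, 0.055, 0, 0, 0, 0], [255, 0.001, 0.055, 0, 0, 0, 0], [255, 0.001, 0.055, 0, 0, 0, 0]])

```text
t: 14.2
ee_pos: [0.5699, -0.1757, 0.1979]
ee_rot: [[1.0, -0.0, 0.024], [-0.024, 0.0, 1.0], [-0.0, -1.0, 0.0]]
wrist_force: [-1.2, -0.2, -1.1]
width: 0.172
```

```bash
python3 - <<'E'
from h import *
st(); print(rel([.5696,-.176,.155],yawR(88.55)))
E
```

```text
t 14.2 p [ 0.5699 -0.1757  0.1979] jawyaw 88.64 ydir [-3.e-04  4.e-04 -1.e+00] F [-1.17 -0.25 -1.09] M [-0.   -0.   -0.01] w 0.172 q [-0.43  0.37  0.04  1.24  0.   -0.41]
[-0.0003  0.0429 -0.0003 -0.0004  0.0015 -0.0003]
```

drive_tool(rows=[[255, 0, 0.01, 0, 0, 0, 0], [255, 0, 0.02, 0, 0, 0, 0], [255, 0, 0.03, 0, 0, 0, 0], [255, 0, 0.037, 0, 0, 0, 0], [255, 0, 0.037, 0, 0, 0, 0], [255, 0, 0.037, 0, 0, 0, 0]])

```text
t: 14.8
ee_pos: [0.5697, -0.177, 0.1604]
ee_rot: [[1.0, -0.001, 0.025], [-0.025, 0.0, 1.0], [-0.001, -1.0, 0.0]]
wrist_force: [-0.1, 1.2, -2.7]
width: 0.181
```

```bash
python3 - <<'E'
from h import *
st(); print(rel([.5696,-.176,.155],yawR(88.55))); d=shot('wrist','w12.png'); np.savez('w12.npz',**d)
cv2.imwrite('pics/w12c.png',cv2.resize(cv2.imread('pics/w12.png')[100:260,150:350],None,fx=4,fy=4,interpolation=cv2.INTER_CUBIC)[:600])
E
```

```text
t 14.8 p [ 0.5697 -0.177   0.1604] jawyaw 88.55 ydir [-5.e-04  3.e-04 -1.e+00] F [-0.06  1.16 -2.71] M [ 0.   -0.06  0.06] w 0.181 q [-0.44  0.38 -0.03  1.16  0.   -0.41]
[-0.0001  0.0054  0.001  -0.0003 -0.0001 -0.0005]
```

View pics/w12c.png

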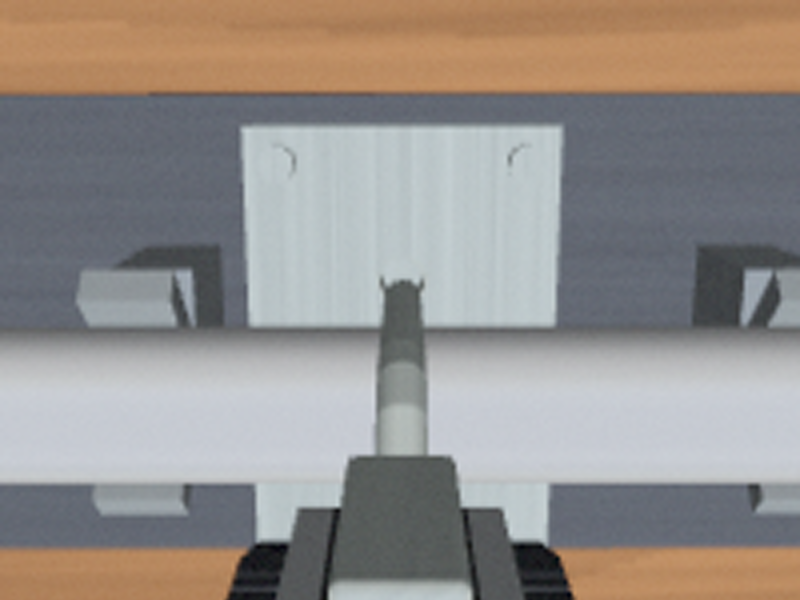

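The leg tip at (402,285 in the crop) sits centred over the hole, whose edges are at 381 and 424. Lowering gently.

drive_tool(rows=[[255, 0, 0.004, 0, 0, 0, 0], [255, 0, 0.008, 0, 0, 0, 0], [255, 0, 0.012, 0, 0, 0, 0], [255, 0, 0.015, 0, 0, 0, 0], [255, 0, 0.017, 0, 0, 0, 0], [255, 0, 0.018, 0, 0, 0, 0], [255, 0, 0.018, 0, 0, 0, 0]])

```text
t: 15.55
ee_pos: [0.5698, -0.1769, 0.1425]
ee_rot: [[1.0, -0.0, 0.025], [-0.025, 0.0, 1.0], [-0.0, -1.0, 0.0]]
wrist_force: [-0.2, -0.7, -2.5]
width: 0.174
```

```bash
python3 - <<'E'
from h import *
st(); print(rel([.5696,-.1765,.14],yawR(88.55)))
E
```

```text
t 15.55 p [ 0.5698 -0.1769  0.1425] jawyaw 88.56 ydir [-2.e-04  2.e-04 -1.e+00] F [-0.22 -0.7  -2.53] M [0.01 0.04 0.03] w 0.174 q [-0.44  0.39 -0.06  1.12  0.   -0.41]
[-0.0002  0.0025  0.0004 -0.0002  0.0001 -0.0002]
```

drive_tool(rows=[[255, 0, 0.002, 0, 0, 0, 0], [255, 0, 0.004, 0, 0, 0, 0], [255, 0, 0.006, 0, 0, 0, 0], [255, 0, 0.006, 0, 0, 0, 0], [255, 0, 0.006, 0, 0, 0, 0]])

```text
t: 16.05
ee_pos: [0.5698, -0.177, 0.1365]
ee_rot: [[1.0, -0.0, 0.025], [-0.025, 0.0, 1.0], [-0.0, -1.0, 0.0]]
wrist_force: [-0.7, -0.1, -2.1]
width: 0.179
```

```bash
python3 - <<'E'
from h import *
st(); d=shot('wrist','w13.png')
cv2.imwrite('pics/w13c.png',cv2.resize(cv2.imread('pics/w13.png')[100:260,150:350],None,fx=4,fy=4,interpolation=cv2.INTER_CUBIC)[:600])
E
```

```text
t 16.05 p [ 0.5698 -0.177   0.1365] jawyaw 88.55 ydir [-1.e-04  2.e-04 -1.e+00] F [-0.66 -0.13 -2.09] M [ 0.06  0.02 -0.02] w 0.179 q [-0.44  0.4  -0.07  1.11  0.   -0.41]
```

View pics/w13c.png

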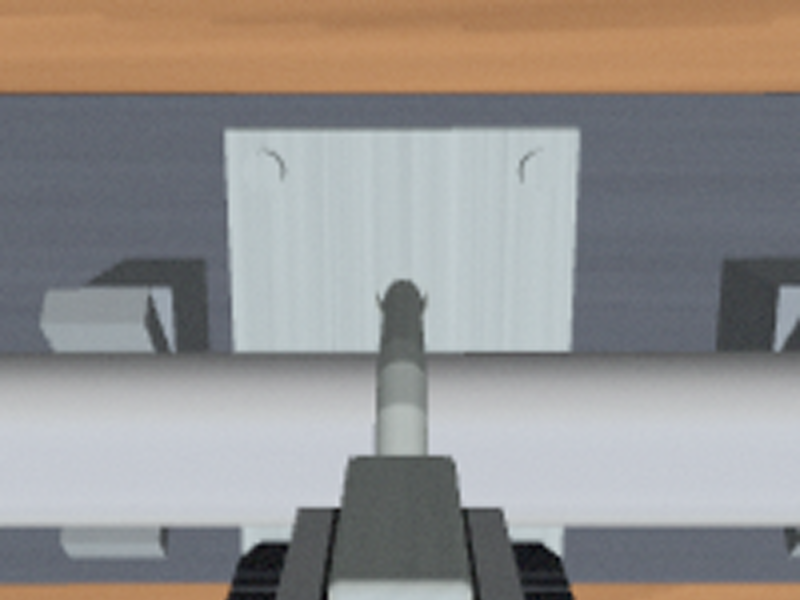

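Both legs are in the holes, with no contact force at the tip level of about 47 mm. Continuing down.

drive_tool(rows=[[255, 0, 0.004, 0, 0, 0, 0], [255, 0, 0.008, 0, 0, 0, 0], [255, 0, 0.012, 0, 0, 0, 0], [255, 0, 0.015, 0, 0, 0, 0], [255, 0, 0.018, 0, 0, 0, 0], [255, 0, 0.02, 0, 0, 0, 0], [255, 0, 0.02, 0, 0, 0, 0]])

```text
t: 16.8
ee_pos: [0.5695, -0.1769, 0.1162]
ee_rot: [[1.0, -0.001, 0.025], [-0.025, 0.0, 1.0], [-0.001, -1.0, 0.0]]
wrist_force: [-0.2, -0.4, -4.5]
width: 0.176
```

```bash
python3 - <<'E'
from h import *
st()
E
```

```text
t 16.8 p [ 0.5695 -0.1769  0.1162] jawyaw 88.55 ydir [-9.e-04  2.e-04 -1.e+00] F [-0.2  -0.37 -4.55] M [-0.14  0.26 -0.02] w 0.176 q [-0.44  0.41 -0.1   1.06 -0.   -0.41]
```

drive_tool(rows=[[255, 0, 0.002, 0, 0, 0, 0], [255, 0, 0.004, 0, 0, 0, 0], [255, 0, 0.005, 0, 0, 0, 0], [255, 0, 0.005, 0, 0, 0, 0]])

```text
t: 17.2
ee_pos: [0.5698, -0.177, 0.1114]
ee_rot: [[1.0, -0.0, 0.025], [-0.025, -0.0, 1.0], [-0.0, -1.0, -0.0]]
wrist_force: [-1.7, -0.2, -1.0]
width: 0.181
```

```bash
python3 - <<'E'
from h import *
st();d=shot('wrist','w14.png')
E
```

```text
t 17.2 p [ 0.5698 -0.177   0.1114] jawyaw 88.55 ydir [-3.e-04 -0.e+00 -1.e+00] F [-1.75 -0.22 -1.01] M [-0.16  0.51  0.03] w 0.181 q [-0.44  0.41 -0.11  1.05 -0.   -0.41]
```

View pics/w14.png

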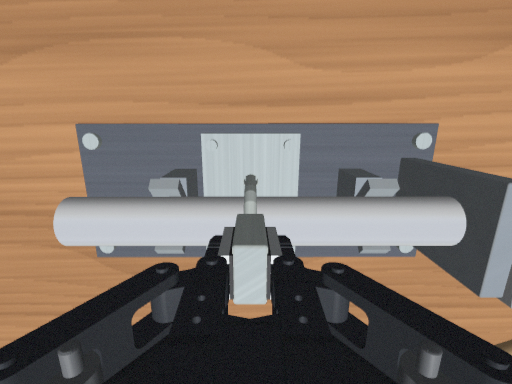

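drive_tool(rows=[[255, 0, 0.001, 0, 0, 0, 0], [255, 0, 0.002, 0, 0, 0, 0], [255, 0, 0.003, 0, 0, 0, 0], [255, 0, 0.004, 0, 0, 0, 0], [255, 0, 0.004, 0, 0, 0, 0]])

```text
t: 17.75
ee_pos: [0.5699, -0.177, 0.1079]
ee_rot: [[1.0, 0.0, 0.025], [-0.025, -0.0, 1.0], [0.0, -1.0, 0.0]]
wrist_force: [-3.1, 0.4, 3.6]
width: 0.178
```

```bash
python3 - <<'E'
from h import *
st()
E
```

```text
t 17.75 p [ 0.5699 -0.177   0.1079] jawyaw 88.56 ydir [ 3.e-04 -0.e+00 -1.e+00] F [-3.11  0.43  3.59] M [ 0.05  0.86 -0.  ] w 0.178 q [-0.44  0.42 -0.11  1.04  0.   -0.41]
```

drive_tool(rows=[[255, -0.001, 0, 0, 0, 0, 0], [255, -0.001, 0.001, 0, 0, 0, 0], [255, -0.001, 0.002, 0, 0, 0, 0], [255, -0.001, 0.002, 0, 0, 0, 0]])

```text
t: 18.15
ee_pos: [0.5696, -0.177, 0.1077]
ee_rot: [[1.0, 0.003, 0.025], [-0.025, -0.001, 1.0], [0.003, -1.0, -0.001]]
wrist_force: [-4.1, 2.5, 11.9]
width: 0.176
```

```bash
python3 - <<'E'
from h import *
st()
E
```

```text
t 18.15 p [ 0.5696 -0.177   0.1077] jawyaw 88.57 ydir [ 2.6e-03 -6.0e-04 -1.0e+00] F [-4.14  2.47 11.94] M [ 0.47  1.07 -0.01] w 0.176 q [-0.44  0.41 -0.12  1.04  0.   -0.41]
```

drive_tool(rows=[[255, 0, 0.001, 0, 0, 0, 0], [255, 0, 0.0015, 0, 0, 0, 0], [255, 0, 0.0015, 0, 0, 0, 0]])

```text
t: 18.45
ee_pos: [0.5697, -0.177, 0.1076]
ee_rot: [[1.0, 0.004, 0.025], [-0.025, -0.001, 1.0], [0.004, -1.0, -0.001]]
wrist_force: [-6.3, 3.1, 20.9]
width: 0.171
```

```bash
python3 - <<'E'
from h import *
st(); d=shot('wrist','w15.png');np.savez('w15.npz',**d)
T=(cloud(d)-manip.get_obs()['ee_pos'])@manip.get_obs()['ee_rot']
sub=T[200:310,225:275].reshape(-1,3); s=sub[(sub[:,1]<-.025)&(sub[:,1]>-.06)]
print('lugtop tool y',np.percentile(s[:,1],[2,10,50]), 'world z',manip.get_obs()['ee_pos'][2]-np.percentile(s[:,1],[2,10,50]))
E
```

```text
t 18.45 p [ 0.5697 -0.177   0.1076] jawyaw 88.57 ydir [ 0.0036 -0.0011 -1.    ] F [-6.31  3.12 20.89] M [0.66 1.67 0.04] w 0.171 q [-0.44  0.41 -0.12  1.04  0.   -0.41]
lugtop tool y [-0.0486099  -0.04218593 -0.03652287] world z [0.15616393 0.14973996 0.14407689]
```

View pics/w15.png

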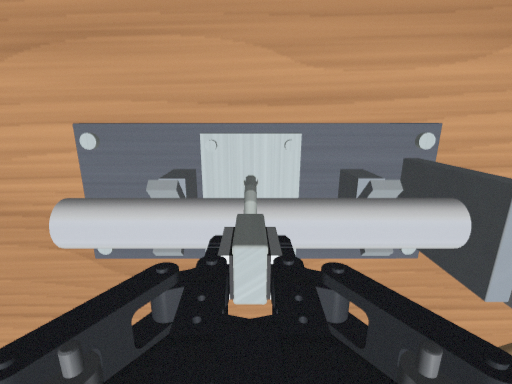

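It stands hard against the tube, with the lug top at z = 144 mm, the home value. Relaxing the push and then opening.

drive_tool(rows=[[255, 0, -0.0015, 0, 0, 0, 0], [255, 0, -0.003, 0, 0, 0, 0], [255, 0, -0.003, 0, 0, 0, 0]])

```text
t: 18.8
ee_pos: [0.5695, -0.177, 0.1077]
ee_rot: [[1.0, 0.002, 0.025], [-0.025, -0.0, 1.0], [0.002, -1.0, -0.0]]
wrist_force: [-2.0, 0.0, 7.4]
width: 0.174
```

```bash
python3 - <<'E'
from h import *
st()
E
```

```text
t 18.8 p [ 0.5695 -0.177   0.1077] jawyaw 88.57 ydir [ 1.6e-03 -1.0e-04 -1.0e+00] F [-1.97  0.01  7.38] M [ 0.25  0.47 -0.02] w 0.174 q [-0.44  0.41 -0.12  1.04  0.   -0.41]
```

drive_tool(rows=[[220, 0, -0.001, 0, 0, 0, 0], [180, 0, -0.001, 0, 0, 0, 0], [140, 0, -0.001, 0, 0, 0, 0], [100, 0, -0.001, 0, 0, 0, 0], [100, 0, -0.001, 0, 0, 0, 0]])

```text
t: 19.3
ee_pos: [0.5689, -0.177, 0.1079]
ee_rot: [[1.0, -0.0, 0.025], [-0.025, 0.0, 1.0], [-0.0, -1.0, 0.0]]
wrist_force: [0.1, -0.4, 0.0]
width: 0.604
```

```bash
python3 - <<'E'
from h import *
st(); shot('wrist','w16.png')
E
```

```text
t 19.3 p [ 0.5689 -0.177   0.1079] jawyaw 88.55 ydir [-1.e-04  2.e-04 -1.e+00] F [ 0.14 -0.42  0.04] M [-0.05  0.02 -0.01] w 0.604 q [-0.44  0.42 -0.12  1.04  0.   -0.41]
```

View pics/w16.png

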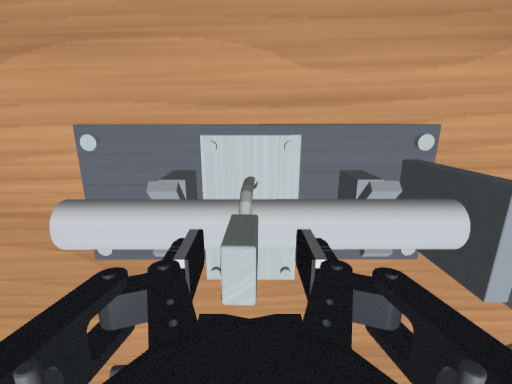

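Released. The lug shifted slightly from (250,258) to (240,258), which looks like a small lean in the hole clearance. Retreating straight up for a check.

drive_tool(rows=[[100, 0, -0.02, 0, 0, 0, 0], [100, 0, -0.05, 0, 0, 0, 0], [100, 0, -0.09, 0, 0, 0, 0], [100, 0.02, -0.12, 0, 0, 0, 0], [100, 0.05, -0.14, 0, 0, 0, 0], [100, 0.07, -0.14, 0, 0, 0, 0], [100, 0.07, -0.14, 0, 0, 0, 0], [100, 0.07, -0.14, 0, 0, 0, 0]])

```text
t: 20.15
ee_pos: [0.6384, -0.1785, 0.2472]
ee_rot: [[1.0, -0.002, 0.025], [-0.025, 0.001, 1.0], [-0.002, -1.0, 0.001]]
wrist_force: [-0.0, 0.1, 0.6]
width: 0.605
```

```bash
python3 - <<'E'
from fx import *
np.set_printoptions(precision=4,suppress=True)
st(); d=shot('wrist','w17.png'); np.savez('w17.npz',**d); shot('scene','s17.png'); shot('top','t17.png')
cv2.imwrite('pics/s17c.png',cv2.resize(cv2.imread('pics/s17.png')[170:290,150:290],None,fx=5,fy=5,interpolation=cv2.INTER_CUBIC))
f=np.array([.570,-.1717,0]);a=np.radians(88.55);uy=np.array([np.cos(a),np.sin(a),0]);ux=np.array([uy[1],-uy[0],0])
W=cloud(d); P=W.reshape(-1,3); P=P[~np.isnan(P[:,0])]-f; P=np.c_[P@ux,P@uy,P[:,2]]
B=P[(abs(P[:,0])<.03)&(abs(P[:,1]+.005)<.03)&(P[:,2]>.098)&(P[:,2]<.16)]
for z in np.arange(.098,.15,.004):
    s=B[(B[:,2]>=z)&(B[:,2]<z+.004)]
    if len(s)>3: print(round(z,3),len(s),'x',s[:,0].min(),s[:,0].max(),'y',s[:,1].min(),s[:,1].max())
t=B[B[:,2]>.138]; print('top z',np.percentile(t[:,2],[5,50,95]))
c=np.linalg.lstsq(np.c_[t[:,:2],np.ones(len(t))],t[:,2],rcond=None)[0]; print('lug top slope deg',np.degrees(np.arctan(c[:2])))
T=P[(abs(P[:,0])<.01)&(P[:,2]>.09)&(P[:,2]<.1)]; print('tube y',T[:,1].min(),T[:,1].max())
E
```

```text
t 20.15 p [ 0.6384 -0.1785  0.2472] jawyaw 88.57 ydir [-0.0017  0.0007 -1.    ] F [-0.04  0.09  0.6 ] M [ 0.01  0.03 -0.01] w 0.605 q [-0.39  0.49  0.35  1.43 -0.   -0.37]
0.102 21 x -0.012379109411548813 0.009250583962911582 y -0.0011502976934676366 -0.0010323414136527273
0.13 15 x -0.004784264612131843 0.013063951392351895 y -0.00248672651836541 -0.0024231211907045683
0.134 16 x -0.013263996127960703 0.007591316599972042 y -0.002548803609077307 -0.002468052172487883
0.142 614 x -0.015402749024646997 0.014378844171326325 y -0.01865592233308334 -0.003457284701065566
0.146 27 x -0.014292833786226708 0.014238232492397399 y -0.016506434418061097 -0.0035285055339691587
top z [0.1435 0.1449 0.1459]
lug top slope deg [0.4683 2.8174]
tube y -0.27118615573405214 0.1309345583504889
```

View pics/w17.png

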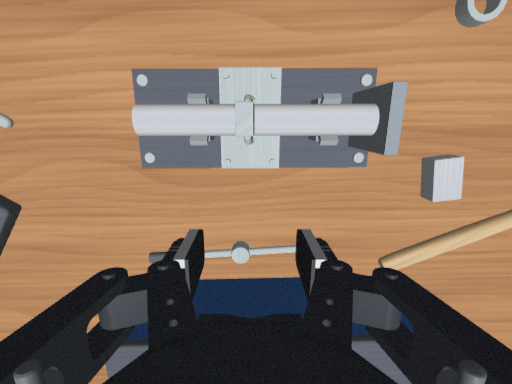

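View pics/s17c.png

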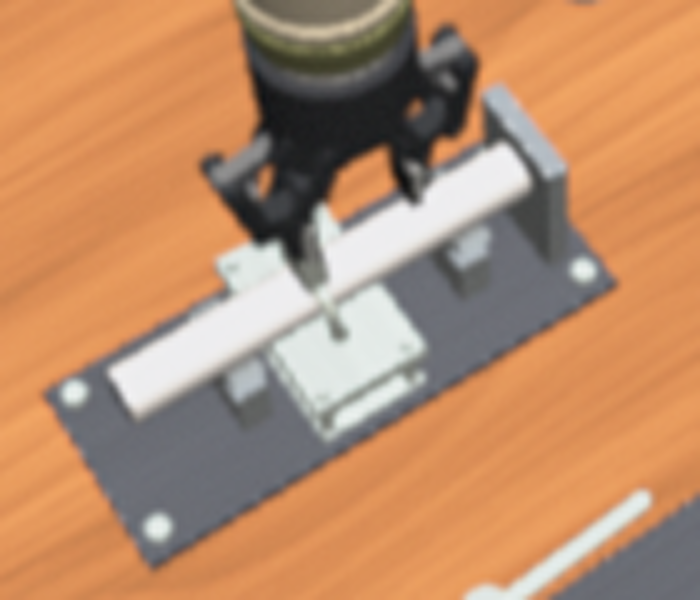

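View pics/t17.png

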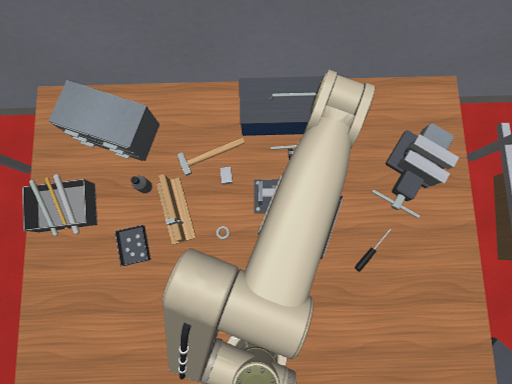

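```bash
python3 - <<'E'
from h import *
np.set_printoptions(precision=4,suppress=True)
f=np.array([.570,-.1717,0]);a=np.radians(88.55);uy=np.array([np.cos(a),np.sin(a),0]);ux=np.array([uy[1],-uy[0],0])
d=dict(np.load('w17.npz'))
W=cloud(d)-f; Q=np.stack([W@ux,W@uy,W[...,2]],-1); P=Q.reshape(-1,3); P=P[~np.isnan(P[:,0])]
for y0 in np.arange(-.12,.13,.02):
    s=P[(abs(P[:,0])<.004)&(abs(P[:,1]-y0)<.008)&(P[:,2]<.105)&(P[:,2]>.08)]
    if len(s): print('tube top',round(y0,3),np.median(s[:,2]),len(s))
s=P[(abs(P[:,0])<.012)&(abs(P[:,1]+.011)<.006)&(P[:,2]>.138)&(P[:,2]<.15)]; print('lug top',np.median(s,0),len(s))
s=P[(abs(P[:,0])<.05)&(abs(P[:,0])>.03)&(abs(P[:,1]+.005)<.03)&(P[:,2]>.04)&(P[:,2]<.07)]; print('plate',np.median(s[:,2]))
s=P[(abs(P[:,0])<.03)&(abs(P[:,1]-.137)<.005)&(P[:,2]>.11)&(P[:,2]<.125)]; print('stop top',np.median(s[:,2]))
cv2.imwrite('pics/w17c.png',cv2.resize(cv2.cvtColor(d['frame'],cv2.COLOR_RGB2BGR)[60:175,190:410],None,fx=3.6,fy=3.6,interpolation=cv2.INTER_CUBIC))
E
```

```text
tube top -0.12 0.09619844042884695 127
tube top -0.1 0.09602286967304005 122
tube top -0.08 0.09603542953114458 121
tube top -0.06 0.09609804674632627 122
tube top -0.04 0.09593867270488521 120
tube top -0.02 0.09618996969041682 47
tube top 0.0 0.09596943487945161 72
tube top 0.02 0.09602496122780968 120
tube top 0.04 0.09601288729615332 120
tube top 0.06 0.09587820205586078 119
tube top 0.08 0.09599669400176206 122
tube top 0.1 0.09602396084172449 120
tube top 0.12 0.09581740040785472 122
lug top [-0.0003 -0.0113  0.1449] 404
plate 0.055423254735027905
stop top 0.1162395547224998
```

View pics/w17c.png

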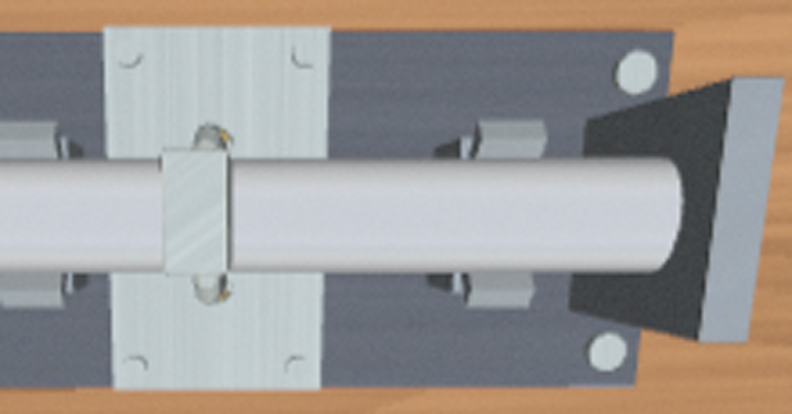

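Tube and stop are good. The bolt now leans 2.8°, inside the hole play, and its lug top reads about 0.7 mm high, so the opening pads seem to have dragged it slightly. I'll press lightly on the lug top with shut fingers to re-seat it.

```bash
python3 - <<'E'
from h import *
print(rel([.570,-.170,.175],yawR(88.55)))
E
```

```text
[-0.0678  0.0727  0.0068 -0.0007 -0.0002 -0.0016]
```

drive_tool(rows=[[255, -0.03, 0, 0.007, 0, 0, 0], [255, -0.06, 0.01, 0.007, 0, 0, 0], [255, -0.068, 0.03, 0.007, 0, 0, 0], [255, -0.068, 0.055, 0.007, 0, 0, 0], [255, -0.068, 0.072, 0.007, 0, 0, 0], [255, -0.068, 0.072, 0.007, 0, 0, 0], [255, -0.068, 0.072, 0.007, 0, 0, 0]], grip_force=30)

```text
t: 21.0
ee_pos: [0.5704, -0.1699, 0.1765]
ee_rot: [[1.0, -0.0, 0.026], [-0.026, 0.0, 1.0], [-0.0, -1.0, 0.0]]
wrist_force: [0.3, -1.0, -0.8]
width: -0.0
```

```bash
python3 - <<'E'
from h import *
st(); print(rel([.570,-.170,.150],yawR(88.55)))
E
```

```text
t 21.0 p [ 0.5704 -0.1699  0.1765] jawyaw 88.53 ydir [-5.e-04  3.e-04 -1.e+00] F [ 0.31 -1.   -0.83] M [0.01 0.01 0.02] w -0.0 q [-0.42  0.37 -0.    1.19  0.   -0.4 ]
[-0.0004  0.0265 -0.0001 -0.0003 -0.0003 -0.0005]
```

drive_tool(rows=[[255, -0.0005, 0.012, 0, 0, 0, 0], [255, -0.0005, 0.022, 0, 0, 0, 0], [255, -0.0005, 0.028, 0, 0, 0, 0], [255, -0.0005, 0.031, 0, 0, 0, 0], [255, -0.0005, 0.033, 0, 0, 0, 0], [255, -0.0005, 0.033, 0, 0, 0, 0]])

```text
t: 21.6
ee_pos: [0.5706, -0.1699, 0.1441]
ee_rot: [[1.0, 0.001, 0.025], [-0.025, -0.0, 1.0], [0.001, -1.0, -0.0]]
wrist_force: [-1.4, 1.0, 5.6]
width: 0.002
```

```bash
python3 - <<'E'
from h import *
st()
E
```

```text
t 21.6 p [ 0.5706 -0.1699  0.1441] jawyaw 88.56 ydir [ 6.e-04 -2.e-04 -1.e+00] F [-1.39  1.01  5.63] M [ 0.16  0.41 -0.04] w 0.002 q [-0.42  0.39 -0.06  1.12  0.   -0.4 ]
```

Contact at 0.1441 with 5.6 N. I'll press a little more to see whether it still moves.

drive_tool(rows=[[255, 0, 0.001, 0, 0, 0, 0], [255, 0, 0.002, 0, 0, 0, 0], [255, 0, 0.003, 0, 0, 0, 0], [255, 0, 0.003, 0, 0, 0, 0]])

```text
t: 22.0
ee_pos: [0.5712, -0.1701, 0.1437]
ee_rot: [[1.0, 0.003, 0.025], [-0.025, -0.002, 1.0], [0.003, -1.0, -0.001]]
wrist_force: [-6.0, 2.3, 17.6]
width: -0.003
```

```bash
python3 - <<'E'
from h import *
st()
E
```

```text
t 22.0 p [ 0.5712 -0.1701  0.1437] jawyaw 88.57 ydir [ 0.0033 -0.0015 -1.    ] F [-6.    2.31 17.59] M [ 0.46  1.2  -0.08] w -0.003 q [-0.42  0.39 -0.06  1.12 -0.   -0.4 ]
```

drive_tool(rows=[[255, 0, -0.004, 0, 0, 0, 0], [255, 0, -0.015, 0, 0, 0, 0], [255, 0, -0.04, 0, 0, 0, 0], [255, 0.03, -0.08, 0, 0, 0, 0], [255, 0.07, -0.1, 0, 0, 0, 0], [255, 0.07, -0.1, 0, 0, 0, 0], [255, 0.07, -0.1, 0, 0, 0, 0], [255, 0.07, -0.1, 0, 0, 0, 0]])

```text
t: 22.8
ee_pos: [0.6396, -0.1715, 0.2391]
ee_rot: [[1.0, -0.002, 0.025], [-0.025, 0.001, 1.0], [-0.002, -1.0, 0.001]]
wrist_force: [0.3, 1.2, -1.0]
width: -0.001
```

```bash
python3 - <<'E'
from h import *
np.set_printoptions(precision=4,suppress=True)
st(); d=shot('wrist','w18.png'); np.savez('w18.npz',**d)
f=np.array([.570,-.1717,0]);a=np.radians(88.55);uy=np.array([np.cos(a),np.sin(a),0]);ux=np.array([uy[1],-uy[0],0])
W=cloud(d)-f; P=np.stack([W@ux,W@uy,W[...,2]],-1).reshape(-1,3); P=P[~np.isnan(P[:,0])]
t=P[(abs(P[:,0])<.02)&(abs(P[:,1]+.008)<.016)&(P[:,2]>.139)&(P[:,2]<.15)]
c=np.linalg.lstsq(np.c_[t[:,:2],np.ones(len(t))],t[:,2],rcond=None)[0]; print('lug',np.median(t,0),t.min(0),t.max(0),'slope',np.degrees(np.arctan(c[:2])),len(t))
s=P[(abs(P[:,0])<.004)&(abs(P[:,1])<.1)&(P[:,2]<.105)&(P[:,2]>.08)]; print('tube top',np.median(s[:,2]))
s=P[(abs(P[:,0])<.05)&(abs(P[:,0])>.03)&(abs(P[:,1]+.005)<.03)&(P[:,2]>.04)&(P[:,2]<.07)]; print('plate',np.median(s[:,2]))
for n in ['tube_end','stop_face','ubolt']:
    print(n,[(round(q['confidence'],2),np.round(tow(d,q['position']),4)) for q in manip.place_of(n,'wrist')[:2]])
cv2.imwrite('pics/w18c.png',cv2.resize(cv2.cvtColor(d['frame'],cv2.COLOR_RGB2BGR)[30:180,120:420],None,fx=2.6,fy=2.6,interpolation=cv2.INTER_CUBIC))
E
```

```text
t 22.8 p [ 0.6396 -0.1715  0.2391] jawyaw 88.55 ydir [-0.0023  0.001  -1.    ] F [ 0.25  1.18 -1.02] M [-0.03  0.04  0.02] w -0.001 q [-0.38  0.49  0.33  1.41  0.   -0.36]
lug [-0.0009 -0.0108  0.1442] [-0.0149 -0.019   0.1396] [ 0.0141 -0.0032  0.1467] slope [-0.3949  1.6267] 678
tube top 0.0960320081226042
plate 0.05537150015871195
tube_end [(0.85, array([ 0.567 , -0.0406,  0.0758]))]
stop_face [(0.83, array([ 0.5724, -0.0416,  0.0808]))]
ubolt [(0.67, array([ 0.5715, -0.1786,  0.0202])), (0.33, array([ 0.7476,  0.1447, -0.0033]))]
```

View pics/w18c.png

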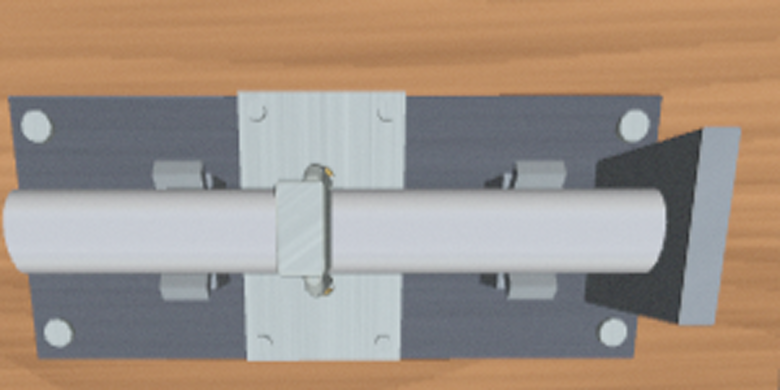

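```bash
python3 - <<'E'
from h import *
np.set_printoptions(precision=4,suppress=True)
f=np.array([.570,-.1717,0]);a=np.radians(88.55);uy=np.array([np.cos(a),np.sin(a),0]);ux=np.array([uy[1],-uy[0],0])
for n in ('w6','w18'):
    d=dict(np.load(n+'.npz'))
    W=cloud(d)-f; P=np.stack([W@ux,W@uy,W[...,2]],-1).reshape(-1,3); P=P[~np.isnan(P[:,0])]
    s=P[(abs(P[:,0])<.034)&(abs(P[:,1]-.13)<.01)&(P[:,2]>.1)&(P[:,2]<.112)]; print(n,'stop face y above tube',np.percentile(s[:,1],[10,50,90]),len(s))
    s=P[(abs(P[:,0])<.034)&(abs(P[:,0])>.022)&(abs(P[:,1]-.13)<.01)&(P[:,2]>.05)&(P[:,2]<.1)]; print('  beside',np.percentile(s[:,1],[10,50,90]),len(s))
    s=P[(abs(P[:,0])<.006)&(abs(P[:,1]+.13)<.02)&(P[:,2]>.09)&(P[:,2]<.1)]; print('  tube -y end',s[:,1].min() if len(s) else '')
    s=P[(abs(P[:,0])<.006)&(P[:,1]>.1)&(P[:,2]>.093)&(P[:,2]<.0975)]; print('  tube +y',s[:,1].max())
E
```

```text
w6 stop face y above tube [0.1298 0.1303 0.1308] 985
  beside [0.1298 0.1303 0.1307] 960
  tube -y end -0.13053415895860104
  tube +y 0.1307929996176055
w18 stop face y above tube [0.1298 0.1302 0.1307] 404
  beside [0.1298 0.1302 0.1306] 443
  tube -y end -0.1302772699348958
  tube +y 0.13086255183006357
```

```bash
python3 -c "
from h import *
print(manip.hand_in()); st()"
```

```text
the job is handed in; nothing more can be done
None
the job is handed in; nothing more can be done
```

The tube is butted against the end stop, and the wider U-bolt is pressed home over it and released. I handed the job in at about 23 s, well inside the 72 s limit. No verdict was reported.

**How it went**
- **Tube:** I pushed it along the vee rests with shut fingers until it stopped. The push briefly reached about 28 N at the stop.
- **U-bolt:** I took the wider bolt from the rack and turned it astride the tube. A wrist picture showed the plate holes about 5 mm off centre, towards −y. I lined up on them from that picture, so no search by feel was needed. The legs entered without contact force. I pressed until the bow sat on the tube (about 24 N at most) and let go.
- **Mending:** After release the bolt leaned 2.8° and read about 0.7 mm high. I pressed lightly on its lug with shut fingers (about 18 N) to re-seat it.

**Last checks**
- **Tube end:** The tube's free end reads −130.3 mm, so its other end is at about 130 mm. The stop face reads 130.2 mm, so no gap is measurable.
- **U-bolt seat:** The lug top is 48.2 mm above the tube top, against 48.0 mm when home. The cross plate reads 55.4 mm, so it was not pushed down.
- **Clear of the work:** The gripper was well clear of everything at hand-in. A view taken before the final light press showed the small U-bolt on the rack and nothing else visibly moved; the arm hid part of the fixture.

**Not perfect**
- A lean of about 1.6° remains within the hole clearance.
- The network's rough estimate of the bolt's origin was 20 mm high, against 18 mm nominal. That is within its 4 mm accuracy.

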